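# Thread the mill wheels onto the spindle and hang them to dry

## Robot

A 6-joint arm with a two-finger parallel gripper is mounted at the origin on a cart in front of the work surface, level with it; the furniture and walls round the work are solid. World frame = base frame: x ahead of the robot, y to its left, z up, the work surface at z = 0. Lengths are in mm, angles in rad, forces in N, time in s.
With the tool pointing down it reaches from about 300 to 850 mm from the base axis. Payload 4.2 kg.
Tool frame: the origin (TCP) lies midway between the tips of the shut fingers; the grasp point (between the pads) lies arm.grip_point_offset behind it (arm.grip_point_offset is the distance from the TCP to the grasp point, in mm); z points along the fingers, y is the direction in which the jaws open and shut (so a half turn about z gives the same grasp; the last joint's range is limited). The gripper opens to 91 mm and grips with 3 to 60 N. Pads are 32 mm wide; open, the fingers measure 118 mm over their backs; the gripper's body (76 mm by 178 mm) begins 60 mm behind the grasp point.
Start: joints at [-1.22, 0.32, 1.565, -0, 1.257, -0.02], TCP at [208.362, -535.937, 213.976] pointing down, gripper open.
Joint ranges: [-3.11, 3.11], [-0.84, 2.01], [0.21, 2.61], [-1.34, 4.49], [0.05, 2.63], [-2.56, 2.56]. Speed limits (rad/s): [2.57, 2.57, 3.14, 3.14, 3.14, 3.14].

## Interface

Orientations are given as a 3x3 rotation matrix whose columns are the frame's x, y, z axes.
In Python, from workcell import arm, cams, job gives the robot as it stands.
- The arm moves only by the tool apply_moves, never from a script. Its argument "series" is one flat list of numbers, 5 for each row, row after row: the closure in counts, from 0 (fully open) to 255 (shut), then the shift along the world's x, y, z in cm, then the turn about the world's z in rad. In form: [claw, x, y, z, spin, claw, x, y, z, spin, ...]. A call has 1 to 20 rows; each row is the pose to reach, as a shift and turn from the pose measured when the call began; what a row does not reach only later rows make up. A row lasts 1/12 s, in which the tool goes at most 41.7 mm and 7.16 degrees, less where a joint would pass 70% of its speed; a pose out of reach is approached as far as the arm can. A call with a gripper value outside its range is refused whole. The fingers move at their own pace and stop on an object; "newtons" is the grip in N (left out, the last holds). Time passes only in rows, so rows that repeat a pose let the fingers close. It gives the time, the measured TCP pose, the force and the opening at its end, in the units of the state.
- arm.state(): the state, without advancing time (a new reading comes with each control period).
- cams.get_image(name): name is "scene" or "side" or "wrist"; returns a dict with "color" (480x640x3 uint8, red, green, blue), "fx", "fy", "cx", "cy" (pixels), "extrinsics" (4x4, takes a point from world to camera coordinates). Camera axes: x right, y down, z forward; pixel columns grow to the right and rows downward; lengths in mm; the calibration is good to about 2 mm. A picture is of the moment at which its call begins. There is no depth.
- job.sign_off(): hands the job in, once; it reports no verdict.
Trained networks look in the newest picture that a camera, given by its name, has taken for a name from the list of things; names that differ only in an ending like _2 or _b are one class to them, and where a whole thing is asked for, a point or a joint stands for the part that bears it (a point fixed in the world has none). Each returns a list of dicts, best first, with "conf" (0 to 1); they miss things now and then, are a little off and sometimes report something else, mostly with a low value. They report only what shows in the picture. A call takes as long as a camera call. They do not tell look-alikes from the thing itself.
- cams.boxes_of(query, camera): "bbox" ([centre column, centre row, width, height] in pixels, round what is visible of it).
- cams.masks_of(query, camera): "region" (480x640 bool, what is visible of it) and "bbox" ([centre column, centre row, width, height] in pixels, round what is visible of it).
- cams.tip_of(query, camera): "pixel" ([row, column] in pixels: a listed point, or the origin of a listed thing).
The state is a dict: "time": time; "joint_positions": joint angles; "joint_velocities": joint speeds; "effort": joint torques, N m; "tcp_pos": TCP position; "tcp_rot": TCP orientation; "contact_force": force on the tool from outside, world axes, zero at the start; "torque": the same for the moment, N m; "gripper_width": opening from 0.0 (shut) to 1.0 (fully open).
Only numpy, scipy, OpenCV 4.12 (cv2) and the standard library are available. Lean on these libraries where they do the work, as an engineer would, in place of code of your own. Each camera call takes 0.05 s, during which the arm holds its last target.

## Task

Take the thin steel spindle by its wooden handle off the two-forked drying stand, slide its bare end through the bores of all three wheels standing on edge in the slotted rack, and push on gently until its nose just presses in the sprung rubber buffer at the rack's end, never driving it hard against anything. Then lift the three wheels out of the rack together as one stack on the spindle, gently lay the spindle back in the stand's two forks with all three wheels hanging free between the forks and its collar just outside the fork it was outside at the start, and let go. Leave the eraser and the strip of lead came where they lie.

Things in the scene. Friction and masses are not known exactly. Their poses are not given: they have to be found in the camera images.
- rack: fixed wooden rack, x -55 to +150 mm, 72 mm wide, base 12 mm thick. Origin on the bench top below the middle slot; x runs from the open end, where the spindle enters, to the buffer end; z up. Slots at x = -24, 0, +24 mm, 15 mm wide, between 9 mm dividers with tops at z = 45 mm, over a V trough that centres the wheels: bore axis at y = 0, z = 56 mm
- buffer_nearest (a point): point fixed on the rack at x = 60, y = 0, z = 56 mm, on the bore axis (axes as the rack's): the nearest place of the face of the round rubber buffer, 22 mm across. Really that face stands 0 to 40 mm beyond (+x), different each time and not reported. It gives 3.5 mm towards +x: 2 N to start, 1.5 N per mm more, 7 N at its stop, rigid beyond
- carriage_top (a point): point fixed on the rack at x = 106, y = 0, z = 90 mm, above the steel carriage that bears the buffer: 24 x 36 mm in plan, with a brass thumb screw up to z = 89 mm, clamped within 20 mm either way of here along x; it cannot be pushed along by hand. Keep clear of it
- stand: fixed drying stand: wooden base 180 x 64 x 10 mm with two steel forks (90 degree V, 6 mm thick, 34 mm wide, tops at z = 77 mm) at x = -69 and +69 mm. Origin on the bench top below the middle; x from the handle-side fork to the nose-side fork; z up. A spindle in the forks has its axis at y = 0, z = 66 mm; its collar's front face starts at x = -81 mm
- spindle: spindle, loose, 70 g, 232 mm long, in the stand's forks at the start: 9 mm steel rod with tapered nose, round collar (21 mm across, 5 mm thick) that no wheel passes, square wooden handle 18 x 18 mm. Origin on the axis at the collar's front face (not a grasp point), +x along the rod to the nose: rod x = 0 to 165 mm, handle x = -65 to -5 mm
- spindle_grip (a point): the middle of the spindle's square wooden handle (half-way up, the place to grasp), 35 mm behind the collar's front face and 200 mm behind the nose; axes as the spindle's: x towards the nose, the grasp closes along y
- spindle_nose (a point): the tip of the spindle's tapered nose (3.6 mm across there, 9 mm across from 9 mm behind it), on its axis
- wheel0: loose aluminium wheel (ring) 48 mm across, 12 mm thick, with a plain 13 mm bore, 40 g (varies); it stands on edge in the rack's first (at the open end) slot. Origin at its centre, which is the centre of the bore; its x axis is the bore axis, along the rack's +x at the start.
- wheel1: loose aluminium wheel (ring) 48 mm across, 12 mm thick, with a plain 13 mm bore, 40 g (varies); it stands on edge in the rack's middle slot. Origin at its centre, which is the centre of the bore; its x axis is the bore axis, along the rack's +x at the start.
- wheel2: loose aluminium wheel (ring) 48 mm across, 12 mm thick, with a plain 13 mm bore, 40 g (varies); it stands on edge in the rack's last (next to the buffer) slot. Origin at its centre, which is the centre of the bore; its x axis is the bore axis, along the rack's +x at the start.
- eraser: bystander: loose eraser 19 x 42 x 12 mm lying beyond the buffer end of the rack; origin at its underside
- came_strip: bystander: loose strip of lead came 10 x 85 x 6 mm lying beyond the stand's far end; origin at its underside
There are look-alikes about, which are no part of the job. There is more than one size of the spindle; the job needs the larger.

How it is judged (in metres and radians):
On the way, in this order (a step that is already met when the one before it is completed fails the run):
1. the spindle is through all three wheels, which still stand in the rack, and its nose presses the buffer (over 1.5 N) (x of wheel0 in the frame of spindle between 0.012 and 0.155 m and y of wheel0 in the frame of spindle between -0.008 and 0.008 m and z of wheel0 in the frame of spindle between -0.008 and 0.008 m and x of wheel1 in the frame of spindle between 0.012 and 0.155 m and y of wheel1 in the frame of spindle between -0.008 and 0.008 m and z of wheel1 in the frame of spindle between -0.008 and 0.008 m and x of wheel2 in the frame of spindle between 0.012 and 0.155 m and y of wheel2 in the frame of spindle between -0.008 and 0.008 m and z of wheel2 in the frame of spindle between -0.008 and 0.008 m and z of each of wheel0, wheel1, wheel2 in the frame of rack below 0.062 m and contact force between spindle and rack above 1.5 N and y of spindle_nose in the frame of rack between -0.008 and 0.008 m), for 0.2 s.
2. all three wheels are lifted clear of the rack together on the spindle (x of wheel0 in the frame of spindle between 0.004 and 0.163 m and y of wheel0 in the frame of spindle between -0.008 and 0.008 m and z of wheel0 in the frame of spindle between -0.008 and 0.008 m and x of wheel1 in the frame of spindle between 0.004 and 0.163 m and y of wheel1 in the frame of spindle between -0.008 and 0.008 m and z of wheel1 in the frame of spindle between -0.008 and 0.008 m and x of wheel2 in the frame of spindle between 0.004 and 0.163 m and y of wheel2 in the frame of spindle between -0.008 and 0.008 m and z of wheel2 in the frame of spindle between -0.008 and 0.008 m and z of each of wheel0, wheel1, wheel2 in the frame of rack above 0.085 m), for 0.2 s.
At the end, for the whole second after the job is handed in: the spindle lies at rest in both forks (axis within 5 mm in height, 6 mm sideways, collar within 11 mm along the stand of where it started), all three wheels hang still on its rod with their centres between the forks (within 61 mm of the stand's middle), and the gripper has let go (x of wheel0 in the frame of spindle between 0.016 and 0.149 m and y of wheel0 in the frame of spindle between -0.008 and 0.008 m and z of wheel0 in the frame of spindle between -0.008 and 0.008 m and x of wheel1 in the frame of spindle between 0.016 and 0.149 m and y of wheel1 in the frame of spindle between -0.008 and 0.008 m and z of wheel1 in the frame of spindle between -0.008 and 0.008 m and x of wheel2 in the frame of spindle between 0.016 and 0.149 m and y of wheel2 in the frame of spindle between -0.008 and 0.008 m and z of wheel2 in the frame of spindle between -0.008 and 0.008 m and z of spindle_nose in the frame of stand between 0.061 and 0.071 m and z of spindle in the frame of stand between 0.061 and 0.071 m and y of spindle_nose in the frame of stand between -0.006 and 0.006 m and y of spindle in the frame of stand between -0.006 and 0.006 m and x of spindle in the frame of stand between -0.092 and -0.07 m and x of wheel0 in the frame of stand between -0.0615 and 0.0615 m and x of wheel1 in the frame of stand between -0.0615 and 0.0615 m and x of wheel2 in the frame of stand between -0.0615 and 0.0615 m and linear speed of spindle below 0.03 m/s and linear speed of each of wheel0, wheel1, wheel2 below 0.05 m/s and contact force between the fingers and spindle below 0.5 N); the robot touches nothing.
It fails at once if the spindle is driven against the rack or its buffer with more than 13 N (contact force between spindle and rack above 13 N).
It fails at once if the spindle is driven against a wheel with more than 13 N (contact force between spindle and wheel0 above 13 N or contact force between spindle and wheel1 above 13 N or contact force between spindle and wheel2 above 13 N).
It fails at once if the spindle is pressed on the stand with more than 22 N (contact force between spindle and stand above 22 N).
It fails at once if the eraser or the came strip is moved by more than 20 mm (distance of any of eraser, came_strip from where it was at the start of the episode above 0.02 m).
It also fails if it takes over 66 s, if anything falls off the work surface, if the arm or the gripper's body presses on something with over 40 N, if the wrist force passes 120 N, or if a joint passes its speed limit or range.

## Working session

There is one attempt and no reset: what is moved stays moved. The work goes in short steps, Python scripts to look and compute and a tool call to move; the robot and the scene stay as the last step left them, time stands still between calls to the robot, and variables do not carry over. Pictures are saved under pics/ and viewed, and the job is handed in when it is done.

Besides the shell and the picture viewer there is one more tool, called after "Call:" as name(argument=value, ...), one argument or row to a line, values as JSON. apply_moves: Moves the arm, as the interface text tells. Its arguments: {"type":"object","properties":{"series":{"type":"array"},"newtons":{"type":"number"}},"required":["series"]}

```bash
ls; mkdir -p pics; python3 - <<'E'
from workcell import arm,cams,job
import cv2
print(arm.grip_point_offset, arm.state())
for n in ["scene","side","wrist"]:
    im=cams.get_image(n); cv2.imwrite(f"pics/a_{n}.png",im["color"][:,:,::-1]); print(n,im["fx"],im["cx"],im["cy"],im["extrinsics"].round(3).tolist())
E
```

```text
pics
18.8 {'time': 0.0, 'joint_positions': array([-1.22001710e+00,  3.20285926e-01,  1.56565727e+00, -9.81864928e-06,
        1.25739507e+00, -1.99844190e-02]), 'joint_velocities': array([-0.00011668,  0.00084213,  0.00069108, -0.00014158, -0.00050231,
       -0.00061148]), 'effort': array([-1.10987126e-03, -4.12462807e+01, -2.31974065e+01,  7.22593954e-02,
        4.55880084e-02, -1.45615868e-04]), 'tcp_pos': array([ 208.17332279, -535.45953484,  213.13215934]), 'tcp_rot': array([[ 9.32049836e-01,  3.62329591e-01, -6.08615641e-04],
       [ 3.62330101e-01, -9.32048401e-01,  1.63610354e-03],
       [ 2.55494910e-05, -1.74544980e-03, -9.99998476e-01]]), 'contact_force': array([-0.37243012, -0.74372525,  0.14596946]), 'torque': array([-0.01055206, -0.01515956, -0.0105231 ]), 'gripper_width': 1.005379691275454}
scene 550.9601042826843 322.2472467961211 240.4767591152976 [[-0.898, -0.439, -0.006, 419.306], [-0.323, 0.671, -0.668, 307.795], [0.297, -0.598, -0.744, 918.323], [0.0, 0.0, 0.0, 1.0]]
side 454.0987904058873 317.9438706046744 240.1884079079922 [[-0.999, -0.038, -0.025, 541.314], [0.005, 0.472, -0.882, 104.852], [0.045, -0.881, -0.471, 757.764], [0.0, 0.0, 0.0, 1.0]]
wrist 417.437935769142 318.389911867424 245.91642687756976 [[0.363, -0.932, -0.002, -574.444], [-0.89, -0.347, 0.296, -33.788], [-0.276, -0.106, -0.955, 392.374], [0.0, 0.0, 0.0, 1.0]]
```

View pics/a_scene.png

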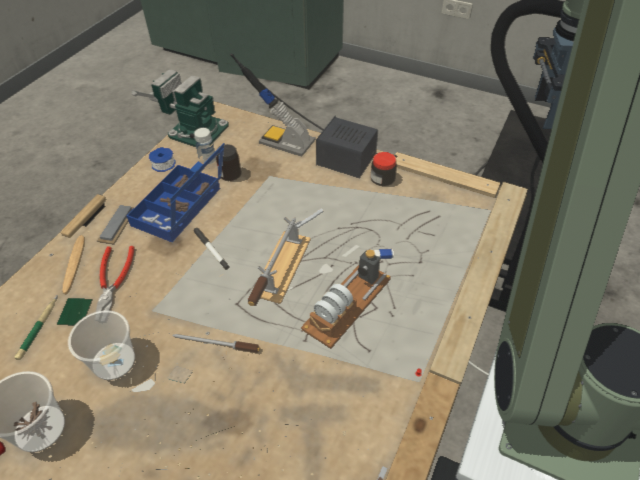

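View pics/a_side.png

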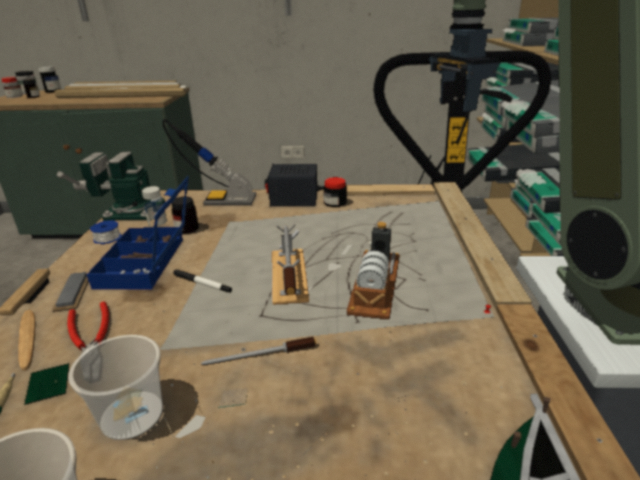

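View pics/a_wrist.png

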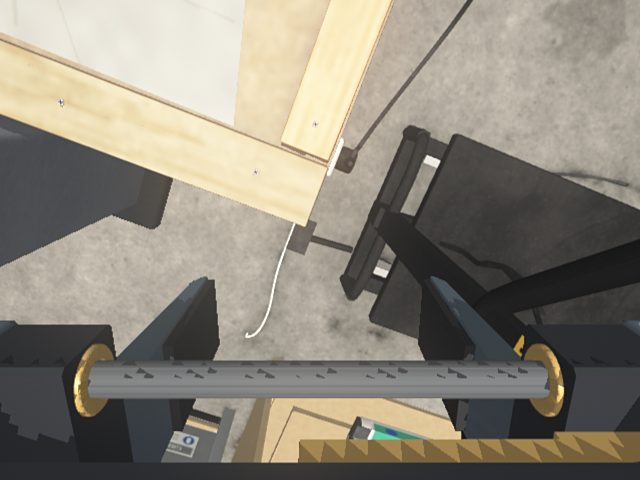

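```bash
python3 - <<'E'
from workcell import arm,cams,job
for n in ["scene","side","wrist"]:
  for q in ["rack","stand","spindle","spindle_grip","spindle_nose","wheel0","wheel1","wheel2","buffer_nearest","carriage_top","eraser","came_strip"]:
    print(n,q,[(round(d["conf"],2),[round(float(v)) for v in d["pixel"]][::-1]) for d in cams.tip_of(q,n)][:6])
E
```

```text
scene rack [(0.69, [331, 321]), (0.27, [258, 290])]
scene stand [(0.57, [281, 264])]
scene spindle [(0.88, [233, 344]), (0.67, [266, 277]), (0.32, [349, 281])]
scene spindle_grip [(0.84, [257, 289]), (0.73, [248, 345]), (0.5, [284, 266])]
scene spindle_nose [(0.85, [171, 337]), (0.66, [296, 216])]
scene wheel0 [(0.62, [323, 313]), (0.56, [339, 294]), (0.52, [330, 306])]
scene wheel1 [(0.62, [323, 313]), (0.56, [339, 294]), (0.52, [330, 306])]
scene wheel2 [(0.62, [323, 313]), (0.56, [339, 294]), (0.52, [330, 306])]
scene buffer_nearest [(0.73, [350, 281])]
scene carriage_top [(0.82, [368, 256]), (0.47, [353, 282])]
scene eraser [(0.6, [379, 257]), (0.4, [349, 282])]
scene came_strip []
side rack [(0.81, [373, 300])]
side stand [(0.62, [288, 274])]
side spindle [(0.93, [283, 346]), (0.71, [286, 271])]
side spindle_grip [(0.86, [301, 345]), (0.65, [290, 282])]
side spindle_nose [(0.8, [202, 364]), (0.52, [291, 282]), (0.24, [290, 238])]
side wheel0 [(0.78, [374, 278]), (0.72, [372, 269]), (0.7, [372, 261]), (0.26, [286, 278])]
side wheel1 [(0.78, [374, 278]), (0.72, [372, 269]), (0.7, [372, 261]), (0.26, [286, 278])]
side wheel2 [(0.78, [374, 278]), (0.72, [372, 269]), (0.7, [372, 261]), (0.26, [286, 278])]
side buffer_nearest [(0.61, [377, 256])]
side carriage_top [(0.62, [383, 226])]
side eraser []
side came_strip [(0.49, [293, 241]), (0.41, [373, 271])]
wrist rack []
wrist stand []
wrist spindle []
wrist spindle_grip []
wrist spindle_nose []
wrist wheel0 []
wrist wheel1 []
wrist wheel2 []
wrist buffer_nearest []
wrist carriage_top []
wrist eraser []
wrist came_strip []
```

The spindle to take lies in the stand: scene handle (257,289), rod running up past (293,225). A look-alike lies flat on the bench at scene (233,344). I'll measure both and enlarge the picture.

```bash
cat > h.py <<'E'
import numpy as np, cv2
from workcell import arm,cams,job
def ray(im,p):
    E=im["extrinsics"];R=E[:3,:3];t=E[:3,3]
    d=np.array([(p[0]-im["cx"])/im["fx"],(p[1]-im["cy"])/im["fy"],1]);
    return -R.T@t, R.T@d
def onz(im,p,z):
    c,d=ray(im,p); return c+d*(z-c[2])/d[2]
def proj(im,X):
    E=im["extrinsics"];X=np.atleast_2d(X);c=X@E[:3,:3].T+E[:3,3]
    return np.c_[c[:,0]/c[:,2]*im["fx"]+im["cx"],c[:,1]/c[:,2]*im["fy"]+im["cy"]]
def tri(obs):
    A=[];b=[]
    for im,p in obs:
        c,d=ray(im,p);d=d/np.linalg.norm(d);P=np.eye(3)-np.outer(d,d);A.append(P);b.append(P@c)
    A=np.vstack(A);b=np.hstack(b);x=np.linalg.lstsq(A,b,rcond=None)[0];return x,np.linalg.norm(A@x-b)
def crop(im,name,x0,y0,w,h,s):
    c=im["color"][y0:y0+h,x0:x0+w,::-1];cv2.imwrite("pics/"+name,cv2.resize(c,None,fx=s,fy=s,interpolation=cv2.INTER_CUBIC))
E
python3 - <<'E'
from h import *
s=cams.get_image("scene");d=cams.get_image("side")
crop(s,"b_scene.png",160,190,260,190,3)
crop(d,"b_side.png",190,210,230,170,3)
for n,a,b,z in [("grip",(257,289),(290,282),66),("rack",(331,321),(373,300),0),("stand",(281,264),(288,274),0),("nose",(296,216),(290,238),66),("carr",(368,256),(383,226),90),("buf",(350,281),(377,256),56),("w0",(323,313),(374,278),56),("w2",(339,294),(372,261),56),("b_grip",(248,345),(301,345),9),("b_nose",(171,337),(202,364),5)]:
    print(n,onz(s,a,z).round(),onz(d,b,z).round(),[v.round() for v in tri([(s,a),(d,b)])])
E
```

```text
grip [589.  26.  66.] [583.  36.  66.] [array([587.,  25.,  61.]), np.float64(5.0)]
rack [453. -10.   0.] [447.  -8.   0.] [array([449.,  -6.,   3.]), np.float64(4.0)]
stand [608. -92.   0.] [602. -92.   0.] [array([604., -88.,   4.]), np.float64(3.0)]
nose [ 613. -174.   66.] [ 597. -114.   66.] [array([ 617., -195.,   31.]), np.float64(18.0)]
carr [ 427. -119.   90.] [ 424. -114.   90.] [array([ 426., -118.,   89.]), np.float64(3.0)]
buf [443. -74.  56.] [438. -62.  56.] [array([440., -73.,  53.]), np.float64(6.0)]
w0 [458.  15.  56.] [448.   9.  56.] [array([452.,  23.,  67.]), np.float64(4.0)]
w2 [449. -37.  56.] [448. -45.  56.] [array([448., -33.,  63.]), np.float64(1.0)]
b_grip [565. 109.   9.] [562. 119.   9.] [array([566., 107.,   1.]), np.float64(4.0)]
b_nose [706. 156.   5.] [702. 156.   5.] [array([702., 157.,   8.]), np.float64(2.0)]
```

View pics/b_scene.png

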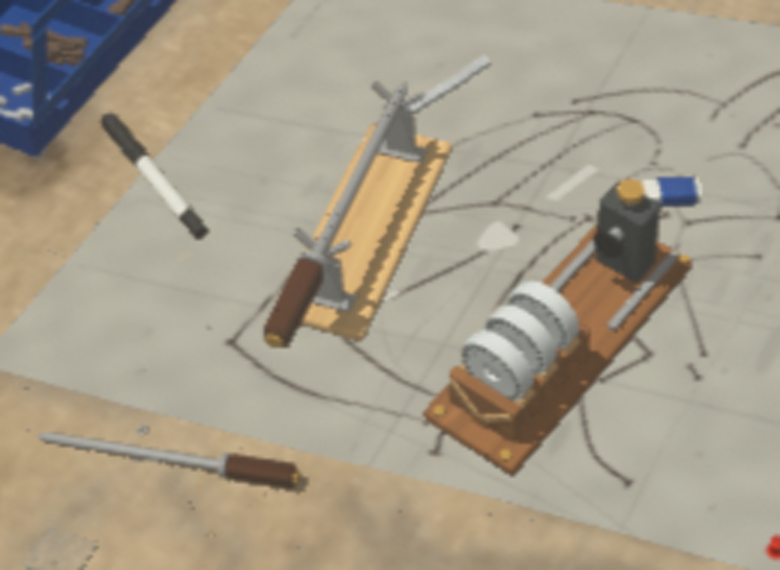

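View pics/b_side.png

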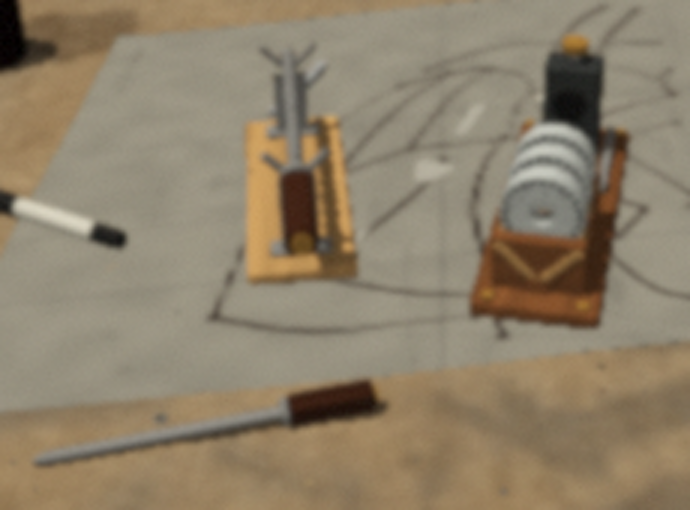

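The enlarged crops show two candidates. The one in the stand has its handle at about (290,302) in the scene crop. The one lying loose on the bench, crop (260,470), measures only about 145 mm from grip to nose. The one in the stand is the larger (200 mm) and matches the description. Now I'll move the wrist camera over the work.

Call:
apply_moves(
  series=[0, 1.5, 3, 3, 0.08, 0, 5, 9, 6, 0.2, 0, 31, 55, 8, 1.3, 0, 31, 55, 8, 1.3, 0, 31, 55, 8, 1.3, 0, 31, 55, 8, 1.3, 0, 31, 55, 8, 1.3, 0, 31, 55, 8, 1.3, 0, 31, 55, 8, 1.3, 0, 31, 55, 8, 1.3, 0, 31, 55, 8, 1.3, 0, 31, 55, 8, 1.3, 0, 31, 55, 8, 1.3, 0, 31, 55, 8, 1.3, 0, 31, 55, 8, 1.3, 0, 31, 55, 8, 1.3, 0, 31, 55, 8, 1.3, 0, 31, 55, 8, 1.3, 0, 31, 55, 8, 1.3, 0, 31, 55, 8, 1.3],
  newtons=40,
)

```text
time: 3.72
tcp_pos: [517.7, 13.0, 294.0]
tcp_rot: [[-0.098, 0.995, -0.0], [0.995, 0.098, -0.0], [-0.0, -0.0, -1.0]]
contact_force: [0.2, 0.5, -0.6]
gripper_width: 1.001
```

```bash
python3 - <<'E'
from h import *
w=cams.get_image("wrist");cv2.imwrite("pics/c_w.png",w["color"][:,:,::-1])
s=arm.state();print(s["time"],s["tcp_pos"],s["tcp_rot"].round(3).tolist(),s["joint_positions"].round(2))
Z=dict(rack=0,stand=0,spindle=66,spindle_grip=66,spindle_nose=66,wheel0=56,carriage_top=90,buffer_nearest=56,eraser=0,came_strip=0)
for q,z in Z.items():
  for t in cams.tip_of(q,"wrist")[:4]:
    p=t["pixel"][::-1];print(q,round(t["conf"],2),np.round(p),onz(w,p,z).round(1)[:2])
E
```

```text
3.7667 [517.7420167   12.87790415 294.09057958] [[-0.098, 0.995, -0.0], [0.995, 0.098, -0.0], [-0.0, -0.0, -1.0]] [ 0.    0.19  1.54 -0.    1.41 -0.1 ]
rack 0.74 [258. 210.] [450.9 -10.9]
stand 0.62 [380. 282.] [601.  -83.7]
spindle 0.69 [394. 102.] [576.2 116. ]
spindle 0.62 [390. 231.] [590.1  -4.2]
spindle 0.22 [256. 198.] [457.1  15.6]
spindle_grip 0.8 [387. 194.] [582.4  32.6]
spindle_grip 0.72 [374.  99.] [557.3 116.5]
spindle_nose 0.65 [511.  80.] [676.9 144.6]
spindle_nose 0.42 [255. 196.] [455.6  17.2]
wheel0 0.97 [256. 200.] [456.   11.8]
wheel0 0.85 [249. 222.] [449.6 -11.4]
wheel0 0.66 [241. 245.] [443.4 -36.5]
carriage_top 0.95 [218. 327.] [ 429.8 -113. ]
carriage_top 0.23 [380. 279.] [583.  -46.5]
carriage_top 0.19 [242. 246.] [449.6 -25.6]
buffer_nearest 0.8 [236. 278.] [438.9 -73.1]
eraser 0.7 [227. 355.] [ 422.9 -202. ]
came_strip 0.73 [213. 330.] [ 404.6 -168.4]
```

View pics/c_w.png

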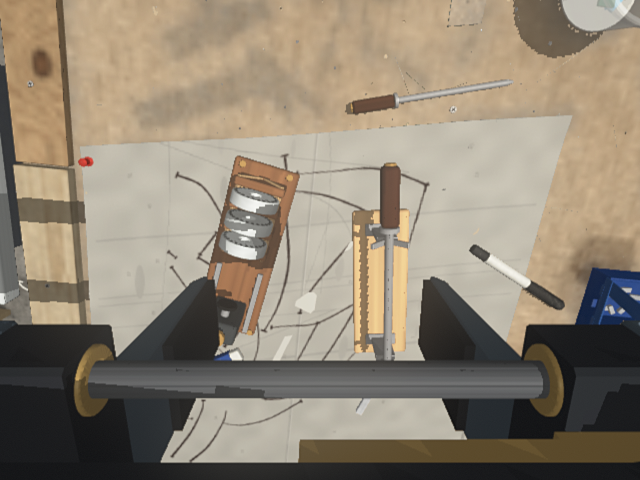

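The wrist view shows the rack with wheels at (250,222), the carriage at (232,315), the stand with the spindle handle at (390,195) and rod along column ~389. The loose small spindle is at (430,95). I'll centre the camera over the stand spindle.

Call:
apply_moves(
  series=[0, 3, 3, 0, 0.03, 0, 6.5, 6, 0, 0.06, 0, 6.5, 8, 0, 0.08, 0, 6.5, 8, 0, 0.08, 0, 6.5, 8, 0, 0.08],
)

```text
time: 4.68
tcp_pos: [583.4, 94.9, 293.3]
tcp_rot: [[-0.181, 0.984, -0.001], [0.984, 0.181, -0.001], [-0.0, -0.001, -1.0]]
contact_force: [-0.3, -0.3, -0.8]
gripper_width: 1.004
```

```bash
python3 - <<'E'
from h import *
w=cams.get_image("wrist");cv2.imwrite("pics/d_w.png",w["color"][:,:,::-1])
np.savez("d_w.npz",**w)
s=arm.state();print(s["time"],s["tcp_pos"],s["tcp_rot"].round(3).tolist())
Z=dict(rack=0,stand=0,spindle=66,spindle_grip=66,spindle_nose=66,wheel0=56,carriage_top=90,buffer_nearest=56,eraser=0,came_strip=0)
for q,z in Z.items():
  for t in cams.tip_of(q,"wrist")[:4]:
    p=t["pixel"][::-1];print(q,round(t["conf"],2),np.round(p),onz(w,p,z).round(1)[:2])
E
```

```text
4.7333 [583.07713604  93.97572839 293.64245248] [[-0.18, 0.984, -0.001], [0.984, 0.18, -0.001], [-0.001, -0.001, -1.0]]
rack 0.59 [190. 262.] [449.2 -10.7]
stand 0.95 [310. 339.] [605.9 -85.3]
stand 0.23 [190. 263.] [449.4 -12.5]
spindle 0.75 [328. 173.] [585.7 128.6]
spindle 0.58 [306. 303.] [588.6  -7. ]
spindle 0.34 [293. 434.] [ 602.6 -174.2]
spindle_grip 0.66 [302. 175.] [562.4 123.1]
spindle_grip 0.58 [307. 267.] [582.6  32.3]
spindle_nose 0.89 [302. 435.] [ 612.8 -172.6]
spindle_nose 0.74 [436. 166.] [685.  153.4]
spindle_nose 0.54 [167. 299.] [445.9 -29.5]
wheel0 0.96 [168. 301.] [444.4 -36.1]
wheel0 0.83 [184. 264.] [456.8   8.6]
wheel0 0.79 [173. 279.] [447.7 -10.7]
buffer_nearest 0.67 [160. 330.] [437.9 -73.4]
came_strip 0.62 [293. 436.] [ 609.1 -235.1]
```

View pics/d_w.png

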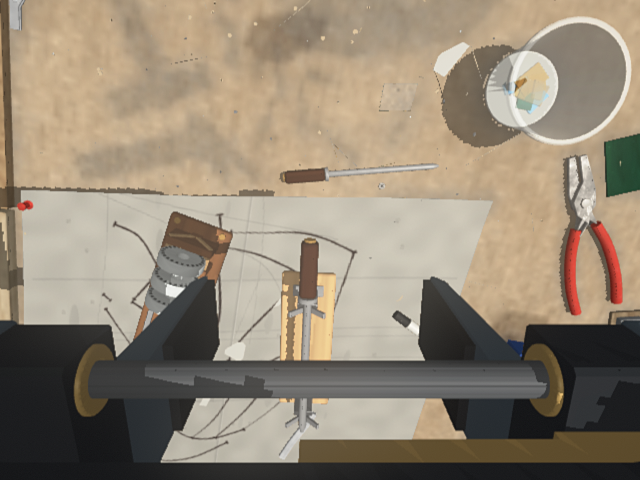

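```bash
python3 - <<'E'
from h import *
w=dict(np.load("d_w.npz"))
crop(w,"d_c1.png",270,225,80,80,7)
crop(w,"d_c2.png",260,395,80,60,8)
crop(w,"d_c3.png",120,205,130,140,5)
E
```

```text
(no output)
```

View pics/d_c1.png

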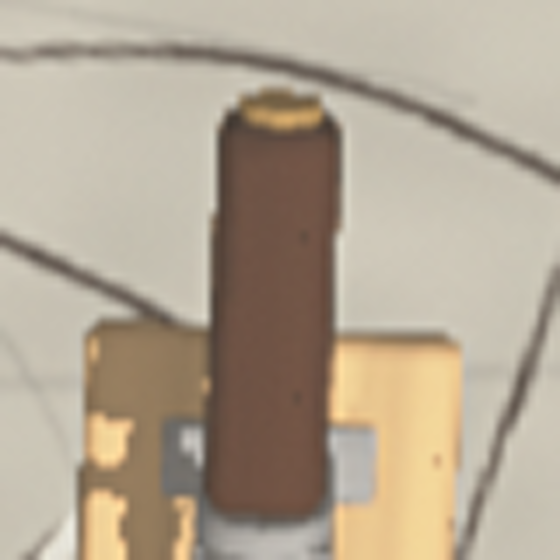

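View pics/d_c2.png

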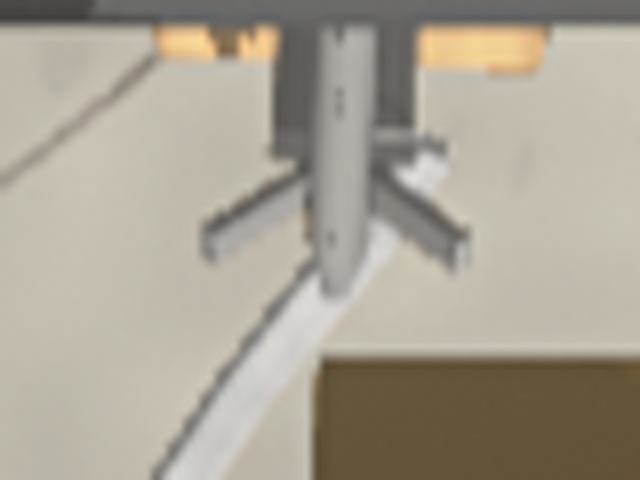

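View pics/d_c3.png

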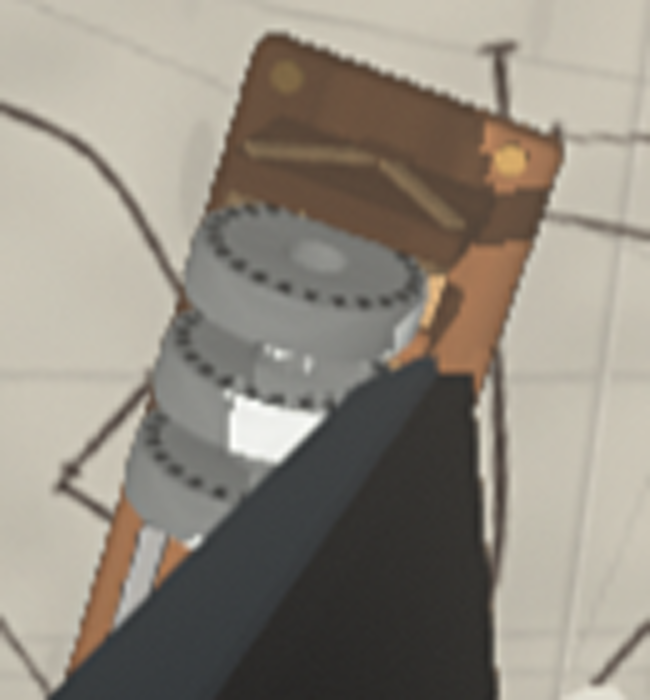

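```bash
python3 - <<'E'
from h import *
w=dict(np.load("d_w.npz"))
tip=onz(w,(302,432),66); rod=onz(w,(303.4,398.8),68)
b=onz(w,(310,242.9),75);f=onz(w,(308.1,298.6),75)
print(tip,rod,b,f,(b+f)/2,np.linalg.norm(b-f))
pts=np.array([tip,rod,b,f])[:,:2];print(np.polyfit(pts[:,1],pts[:,0],1),np.linalg.norm(((b+f)/2-tip)[:2]))
# scene, side compare
s=cams.get_image("scene");d=cams.get_image("side")
print(proj(s,[tip,(b+f)/2]),proj(d,[tip,(b+f)/2]))
E
```

```text
[ 612.53219459 -168.91711478   66.        ] [ 606.1740357  -122.39743398   68.        ] [581.18764641  60.54693337  75.        ] [589.66175185   2.07427068  75.        ] [585.42469913  31.31060203  75.        ] 59.08352346865214
[-1.35746457e-01  5.89627829e+02] 202.05433647222344
[[294.86246067 217.68307791]
 [256.81079141 288.86165762]] [[284.80720804 225.02388736]
 [288.6098783  275.6044213 ]]
```

The handle centre is at (585.5, 31), and the axis is turned 0.135 rad from −y. Handle length (59 mm) and grip-to-nose distance (202 mm) both match the description. Descending to grasp.

Call:
apply_moves(
  series=[0, 0.1, -3, -3, -0.02, 0, 0.24, -6.3, -7, -0.046, 0, 0.24, -6.3, -11, -0.046, 0, 0.24, -6.3, -15, -0.046, 0, 0.24, -6.3, -19, -0.046, 0, 0.24, -6.3, -22, -0.046, 0, 0.24, -6.3, -24, -0.046, 0, 0.24, -6.3, -24.6, -0.046, 0, 0.24, -6.3, -24.6, -0.046, 0, 0.24, -6.3, -24.6, -0.046],
)

```text
time: 6.17
tcp_pos: [586.8, 30.9, 49.1]
tcp_rot: [[-0.133, 0.991, 0.002], [0.991, 0.133, 0.0], [-0.0, 0.002, -1.0]]
contact_force: [0.4, 0.0, -0.2]
gripper_width: 0.997
```

```bash
python3 - <<'E'
from h import *
s=arm.state();print(s["time"],s["tcp_pos"],s["tcp_rot"].round(3).tolist(),s["contact_force"])
w=cams.get_image("wrist");cv2.imwrite("pics/e_w.png",w["color"][:,:,::-1])
np.savez("e_w.npz",**w)
E
```

```text
6.1667 [586.76663372  30.9201551   49.07984282] [[-0.133, 0.991, 0.002], [0.991, 0.133, 0.0], [-0.0, 0.002, -1.0]] [ 0.40787762  0.04389324 -0.21271341]
```

View pics/e_w.png

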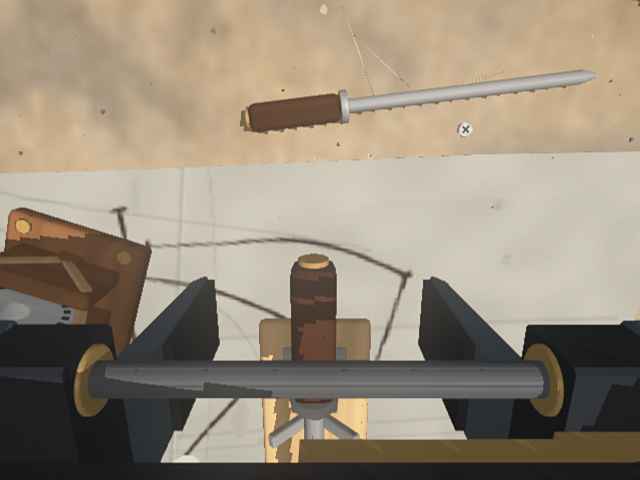

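```bash
python3 - <<'E'
from h import *
w=dict(np.load("e_w.npz"))
g=np.array([586.8,30.9,67.9]);ax=np.array([-.133,.991,0])
print(proj(w,[g+ax*30+[0,0,7],g+ax*15+[0,0,7]]))
crop(w,"e_c.png",270,240,90,220,3)
E
```

```text
[[318.42169802 269.66133973]
 [318.38160824 306.69407535]]
```

View pics/e_c.png

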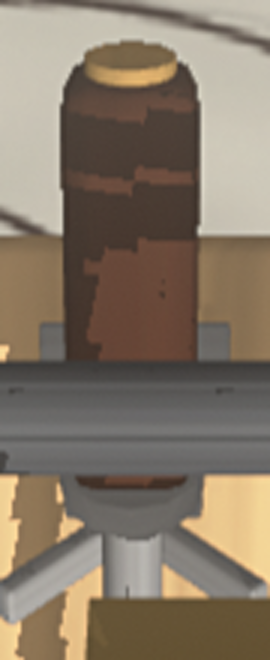

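Call:
apply_moves(
  series=[0, -0.19, 0, -0.1, 0, 100, -0.19, 0, -0.1, 0, 180, -0.19, 0, -0.1, 0, 190, -0.19, 0, -0.1, 0, 200, -0.19, 0, -0.1, 0, 210, -0.19, 0, -0.1, 0, 255, -0.19, 0, -0.1, 0, 255, -0.19, 0, -0.1, 0, 255, -0.19, 0, -0.1, 0, 255, -0.19, 0, -0.1, 0, 255, -0.19, 0, -0.1, 0],
  newtons=55,
)

```text
time: 7.13
tcp_pos: [585.4, 31.0, 48.8]
tcp_rot: [[-0.133, 0.991, 0.004], [0.991, 0.133, 0.0], [-0.0, 0.004, -1.0]]
contact_force: [0.6, -0.6, -0.4]
gripper_width: 0.299
```

```bash
python3 - <<'E'
from h import *
s=arm.state();print(s["time"],s["tcp_pos"],s["tcp_rot"].round(4).tolist(),s["contact_force"],s["torque"],s["gripper_width"]*91)
w=cams.get_image("wrist");crop(w,"f_w.png",0,150,640,320,1.2)
E
```

```text
7.1333 [585.35161389  30.95925674  48.7610375 ] [[-0.1333, 0.9911, 0.0036], [0.9911, 0.1333, 0.0002], [-0.0003, 0.0036, -1.0]] [ 0.5821788  -0.5914088  -0.38314368] [ 0.04990954 -0.16320709 -0.01185547] 27.24346756955622
```

View pics/f_w.png

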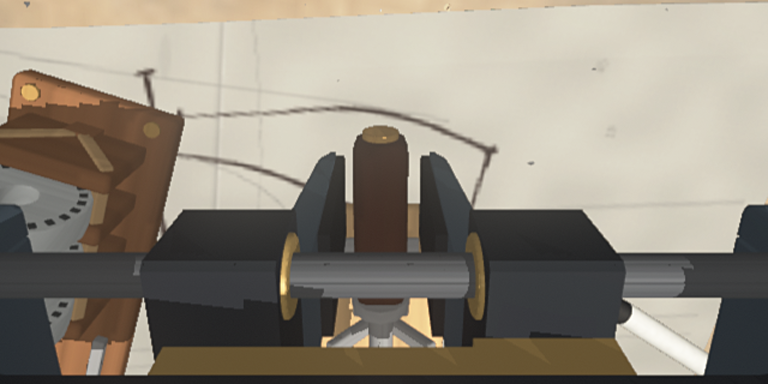

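The fingers are still closing, well centred on the handle.

Call:
apply_moves(
  series=[255, 0, 0, 0, 0, 255, 0, 0, 0, 0, 255, 0, 0, 0, 0, 255, 0, 0, 0, 0, 255, 0, 0, 0, 0, 255, 0, 0, 0, 0],
  newtons=55,
)

```text
time: 7.68
tcp_pos: [585.0, 30.9, 48.7]
tcp_rot: [[-0.133, 0.991, 0.003], [0.991, 0.133, 0.0], [-0.0, 0.003, -1.0]]
contact_force: [-2.0, -0.2, 1.6]
gripper_width: 0.195
```

```bash
python3 - <<'E'
from h import *
s=arm.state();print(s["time"],s["tcp_pos"],s["tcp_rot"].round(4).tolist(),s["contact_force"],s["torque"],s["gripper_width"]*91,s["joint_positions"])
E
```

```text
7.6833 [585.00590537  30.93375439  48.70567673] [[-0.1332, 0.9911, 0.0029], [0.9911, 0.1332, 0.0001], [-0.0003, 0.0029, -1.0]] [-1.98372335 -0.18739104  1.64880996] [-0.06427266  0.17806128 -0.07553346] 17.78624337096172 [ 3.31864491e-02  4.82829969e-01  1.76240446e+00  2.30019706e-05
  8.93438520e-01 -1.00453014e-01]
```

Gripped (17.8 mm opening). Lift straight up, then turn over the rack for a close measurement.

Call:
apply_moves(
  series=[255, 0, 0, 0.6, 0, 255, 0, 0, 1.6, 0, 255, 0, 0, 3.5, 0, 255, 0, 0, 7, 0, 255, 0, 0, 11, 0, 255, 0, 0.5, 15, 0, 255, -3, 0.7, 18, -0.1, 255, -6, 0.7, 21, -0.2, 255, -9, 0.7, 24.5, -0.3, 255, -12.5, 0.7, 24.5, -0.336, 255, -12.5, 0.7, 24.5, -0.336, 255, -12.5, 0.7, 24.5, -0.336, 255, -12.5, 0.7, 24.5, -0.336],
)

```text
time: 8.77
tcp_pos: [460.5, 37.9, 294.4]
tcp_rot: [[0.201, 0.98, 0.005], [0.98, -0.201, -0.001], [0.0, 0.005, -1.0]]
contact_force: [0.4, -0.0, -0.6]
gripper_width: 0.195
```

```bash
python3 - <<'E'
from h import *
w=cams.get_image("wrist");cv2.imwrite("pics/g_w.png",w["color"][:,:,::-1])
np.savez("g_w.npz",**w)
s=arm.state();print(s["time"],s["tcp_pos"],s["tcp_rot"].round(4).tolist(),s["contact_force"],s["torque"],s["gripper_width"]*91)
Z=dict(rack=0,stand=0,wheel0=56,carriage_top=90,buffer_nearest=56)
for q,z in Z.items():
  for t in cams.tip_of(q,"wrist")[:4]:
    p=t["pixel"][::-1];print(q,round(t["conf"],2),np.round(p),onz(w,p,z).round(1)[:2])
sc=cams.get_image("scene");cv2.imwrite("pics/g_s.png",sc["color"][:,:,::-1])
E
```

```text
8.8167 [460.75845428  37.93009221 293.75890185] [[0.2007, 0.9796, 0.0036], [0.9796, -0.2007, -0.0008], [-0.0, 0.0037, -1.0]] [-0.08363925  0.28097647 -0.81598715] [ 0.07056766 -0.04970714 -0.00075364] 17.62836339769669
stand 0.89 [453. 269.] [600.8 -80.8]
wheel0 0.84 [315. 257.] [447.7 -15.1]
buffer_nearest 0.16 [318. 329.] [433.8 -96.4]
```

View pics/g_w.png

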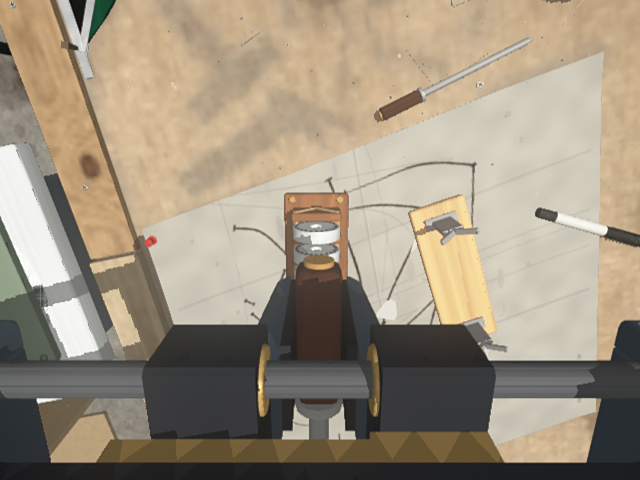

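View pics/g_s.png

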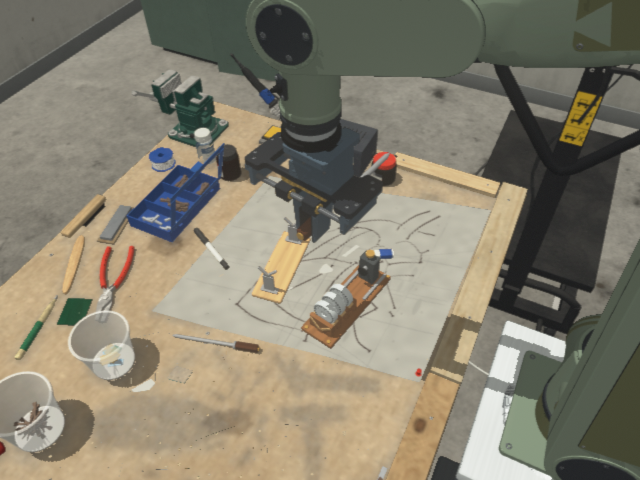

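The handle hides the wheels; shifting 80 mm towards −y brings the rack into clear view.

Call:
apply_moves(
  series=[255, -0.8, -4, 0, 0, 255, -1.6, -8, 0, 0, 255, -1.8, -9, 0, 0, 255, -1.8, -9, 0, 0, 255, -1.8, -9, 0, 0],
)

```text
time: 9.53
tcp_pos: [442.7, -52.1, 292.9]
tcp_rot: [[0.203, 0.979, 0.001], [0.979, -0.203, 0.0], [0.0, 0.001, -1.0]]
contact_force: [-0.3, 0.3, -0.2]
gripper_width: 0.198
```

```bash
python3 - <<'E'
from h import *
w=cams.get_image("wrist");cv2.imwrite("pics/i_w.png",w["color"][:,:,::-1])
np.savez("i_w.npz",**w)
s=arm.state();print(s["time"],s["tcp_pos"],s["tcp_rot"].round(4).tolist())
Z=dict(rack=0,stand=0,wheel0=56,carriage_top=90,buffer_nearest=56)
for q,z in Z.items():
  for t in cams.tip_of(q,"wrist")[:4]:
    p=t["pixel"][::-1];print(q,round(t["conf"],2),np.round(p),onz(w,p,z).round(1)[:2])
crop(w,"i_c.png",260,90,120,170,5) if 0 else crop(w,"i_c.png",255,90,130,150,5)
E
```

```text
9.5833 [442.79910762 -51.58948027 292.92380737] [[0.2016, 0.9795, 0.0015], [0.9795, -0.2016, 0.0001], [0.0004, 0.0014, -1.0]]
rack 0.84 [314. 158.] [446.7 -11.4]
stand 0.73 [317. 333.] [ 407.  -220.3]
stand 0.6 [460. 194.] [598.7 -83.3]
wheel0 0.88 [317. 164.] [449.6 -12.2]
wheel0 0.78 [312. 186.] [440.4 -32.1]
wheel0 0.72 [317. 138.] [455.1  11.4]
buffer_nearest 0.67 [317. 229.] [436.7 -75.3]
```

View pics/i_w.png

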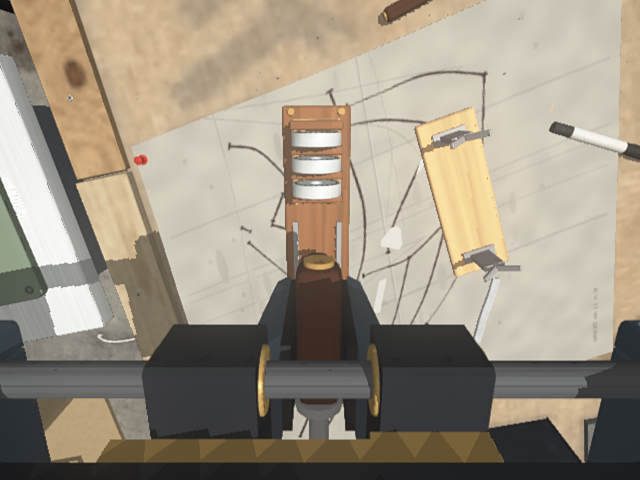

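View pics/i_c.png

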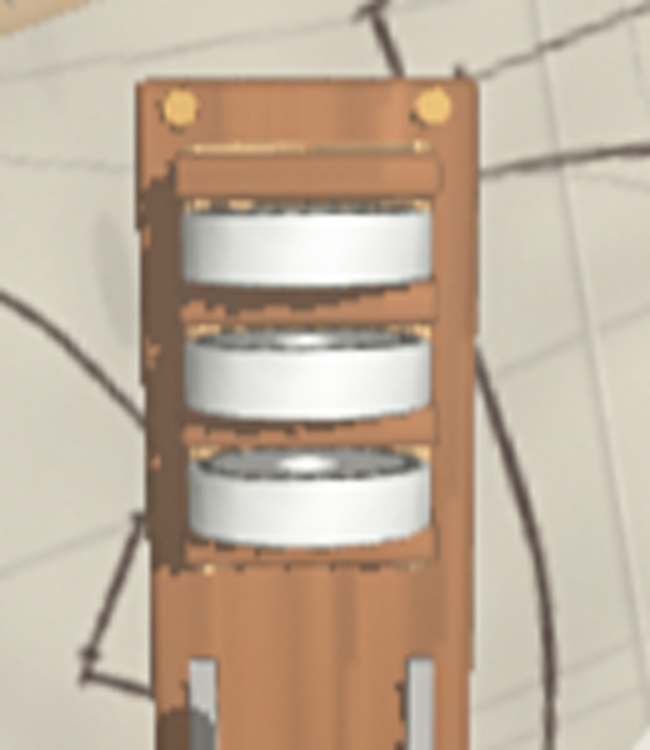

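```bash
python3 - <<'E'
from h import *
w=dict(np.load("i_w.npz"))
f=lambda c,z: onz(w,(255+c[0]/5,90+c[1]/5),z)
L=[f((138,80),12),f((154,690),12)];R=[f((478,80),12),f((470.5,690),12)]
print("corners",L,R)
M=[(a+b)/2 for a,b in zip(L,R)];print("mid",M, "width",np.linalg.norm(L[0]-R[0]),np.linalg.norm(L[1]-R[1]))
d=(M[1]-M[0])[:2];print("yaw base",np.arctan2(d[0],-d[1]))
sc=[f((180,107),12),f((434,107),12)];print("screws mid",(sc[0]+sc[1])/2)
n=(L[0]-R[0])[:2];print("front edge yaw",np.arctan2(n[1],n[0]), "screws",np.arctan2(*((sc[0]-sc[1])[1::-1])))
W=[f(((182+431)/2,262),56),f(((186+431)/2,390),56),f(((190+430)/2,518),56)]
for a in W: print(a)
d=(W[2]-W[0])[:2];print("yaw wheels",np.arctan2(d[0],-d[1]),np.linalg.norm(d))
# divider tops z=45: outer front edge divider0 (x=-40.5..-31.5?), last 
print("div",f((308,152),45),f((311,565),45))
E
```

```text
corners [array([426.34076353,  47.86169784,  12.        ]), array([400.50633657, -78.79025098,  12.        ])] [array([494.65466556,  33.7617663 ,  12.        ]), array([469.76160476, -93.1060126 ,  12.        ])]
mid [array([460.49771454,  40.81173207,  12.        ]), array([435.13397066, -85.94813179,  12.        ])] width 69.75383344687204 70.71939764276927
yaw base -0.1974848481360666
screws mid [459.22237917  35.69112442  12.        ]
front edge yaw 2.938051701726845 screws 2.9380395387273137
[453.47138004   7.7423665   56.        ]
[448.95480971 -15.87316252  56.        ]
[444.1771272  -40.33039212  56.        ]
yaw wheels -0.19098089604263904 48.962978433481865
div [457.7671945   27.18622638  45.        ] [442.00163905 -51.70265993  45.        ]
```

The rack is fully visible: front corners (282.6,106) and (350.4,106), wheels at rows ~140/165/190. Base edges, front edge and wheels give yaw 0.191–0.203 rad and origin ≈ (449.5, −12.7), all agreeing within about 1 mm. Next I go to the pre-entry pose, nose about 75 mm ahead of the origin, starting high.

Call:
apply_moves(
  series=[255, 0.7, 3.5, 0, 0, 255, 1.4, 7, 0, 0, 255, 2.2, 11, 0, 0, 255, 2.8, 14.5, 0, 0, 255, 3.5, 18, -3, 0, 255, 4.2, 21.5, -6, 0, 255, 5, 25, -9, 0, 255, 5.6, 28.5, -12, 0, 255, 6.05, 30.84, -15, 0.005, 255, 6.05, 30.84, -18, 0.005, 255, 6.05, 30.84, -20, 0.005, 255, 6.05, 30.84, -20, 0.005, 255, 6.05, 30.84, -20, 0.005],
)

```text
time: 10.92
tcp_pos: [502.5, 257.5, 92.2]
tcp_rot: [[0.194, 0.981, -0.001], [0.981, -0.194, -0.002], [-0.002, -0.001, -1.0]]
contact_force: [0.3, 0.2, -0.3]
gripper_width: 0.19
```

```bash
python3 - <<'E'
from h import *
st=arm.state();print(st["time"],st["tcp_pos"],st["tcp_rot"].round(4).tolist())
T=st["tcp_pos"]+[0,0,17.3];u=-st["tcp_rot"][:,0]
for n in ["scene","side"]:
    im=cams.get_image(n);cv2.imwrite(f"pics/j_{n}.png",im["color"][:,:,::-1]);np.savez(f"j_{n}.npz",**im)
    print(n,"pred nose,collar,grip",proj(im,[T+200*u,T+35*u,T]).round(1).tolist(),[ (round(t["conf"],2),np.round(t["pixel"][::-1],1)) for t in cams.tip_of("spindle_nose",n)])
E
```

```text
10.9167 [502.50394397 257.52513926  92.21353182] [[0.1935, 0.9811, -0.0009], [0.9811, -0.1935, -0.0018], [-0.002, -0.0005, -1.0]]
scene pred nose,collar,grip [[307.6, 314.2], [241.5, 385.6], [225.7, 402.6]] [(0.63, array([309. , 312.7])), (0.59, array([331.2, 319.3]))]
side pred nose,collar,grip [[367.1, 266.5], [347.7, 339.1], [342.2, 359.7]] [(0.81, array([199.7, 365.4]))]
```

View pics/j_scene.png

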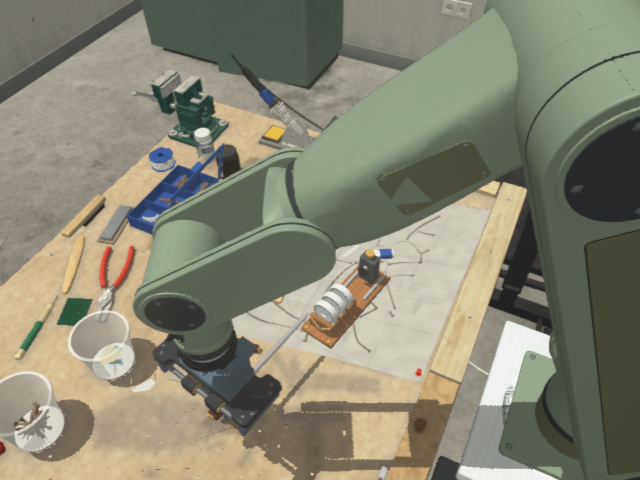

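View pics/j_side.png

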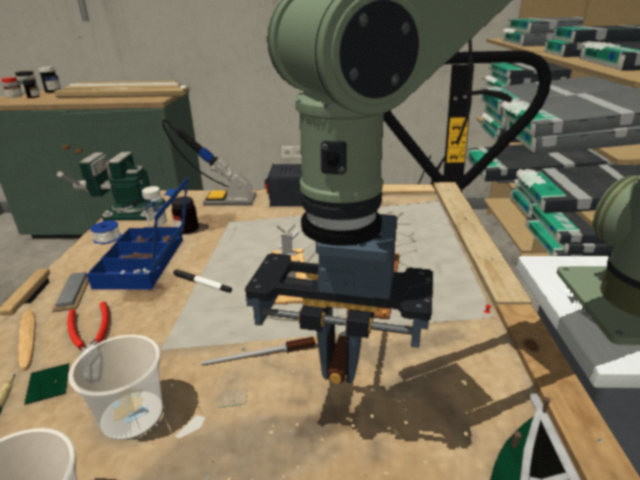

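The scene view shows the spindle level, its nose at ~(309,313), within ~2 px of where the arm pose predicts it. Lowering to bore height in front of the rack.

Call:
apply_moves(
  series=[255, 0.08, -0.07, -2, -0.004, 255, 0.08, -0.07, -4, -0.004, 255, 0.08, -0.07, -5, -0.004, 255, 0.08, -0.07, -5.35, -0.004, 255, 0.08, -0.07, -5.35, -0.004, 255, 0.08, -0.07, -5.35, -0.004, 255, 0.08, -0.07, -5.35, -0.004],
)

```text
time: 11.7
tcp_pos: [506.3, 257.2, 43.1]
tcp_rot: [[0.199, 0.98, 0.008], [0.98, -0.199, 0.002], [0.004, 0.007, -1.0]]
contact_force: [1.0, 0.3, -0.4]
gripper_width: 0.196
```

```bash
cat > chk.py <<'E'
from h import *
import sys
st=arm.state();print(round(st["time"],2),st["tcp_pos"].round(2),"yaw",np.arctan2(st["tcp_rot"][0,0],st["tcp_rot"][1,0]).round(4),"xz",st["tcp_rot"][2].round(4),"F",st["contact_force"].round(2),"T",st["torque"].round(3),"w",round(st["gripper_width"]*91,1))
O=np.array([449.1,-12.7,0]);U=np.array([-np.sin(.198),-np.cos(.198),0]);V=np.array([np.cos(.198),-np.sin(.198),0])
T=st["tcp_pos"]+[0,0,17.3];u=-st["tcp_rot"][:,0]
for n,P in [("grip",T),("nose",T+200*u)]: print(n,"rack x,lat,z",((P-O)@U).round(2),((P-O)@V).round(2),P[2].round(2))
if len(sys.argv)>1:
    tag=sys.argv[1]
    im=cams.get_image("scene");np.savez(f"{tag}.npz",**im)
    bore=[O+U*x+[0,0,56] for x in (-30,-18,30,60,100)]
    print("pred",proj(im,[T+200*u,T+100*u]+bore).round(1).tolist())
    crop(im,f"{tag}.png",240,230,160,120,5)
E
python3 chk.py k
```

```text
11.7 [506.29 257.17  43.06] yaw 0.2005 xz [ 0.0038  0.0071 -1.    ] F [ 0.97  0.26 -0.41] T [ 0.011 -0.136  0.019] w 17.8
grip rack x,lat,z -275.85 2.98 60.36
nose rack x,lat,z -75.85 2.49 59.6
pred [[307.0, 329.8], [269.8, 370.1], [323.8, 314.4], [327.8, 310.1], [343.2, 293.2], [352.4, 283.0], [364.3, 269.9]]
```

View pics/k.png

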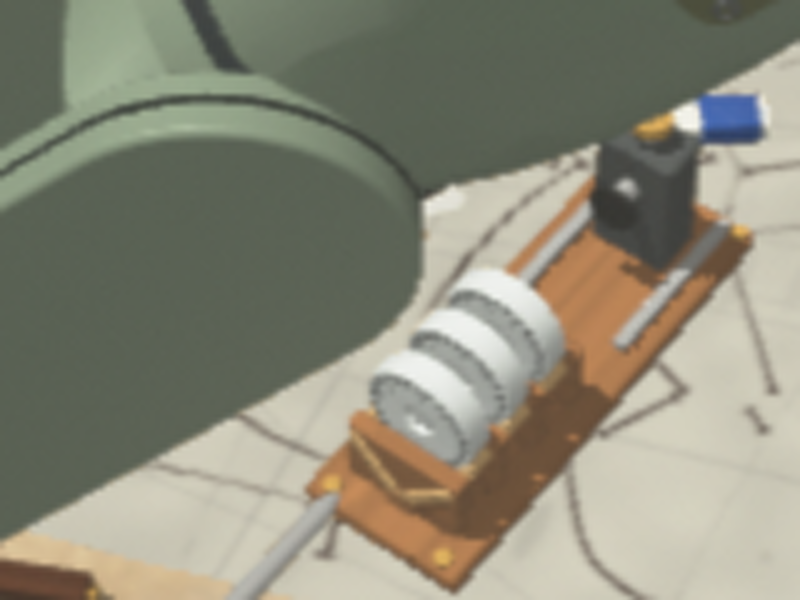

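Call:
apply_moves(
  series=[255, -0.15, 0, -0.2, -0.002, 255, -0.3, -0.04, -0.43, -0.002, 255, -0.3, -0.04, -0.43, -0.002, 255, -0.3, -0.04, -0.43, -0.002],
)

```text
time: 12.08
tcp_pos: [502.9, 256.7, 38.6]
tcp_rot: [[0.201, 0.98, 0.007], [0.98, -0.201, 0.002], [0.004, 0.007, -1.0]]
contact_force: [0.6, 0.0, -0.6]
gripper_width: 0.196
```

```bash
python3 chk.py; python3 -c "
from h import *
s=arm.state();print(s['joint_velocities'],s['effort'])"
```

```text
12.08 [502.95 256.7   38.64] yaw 0.2023 xz [ 0.0036  0.0067 -1.    ] F [ 0.57  0.03 -0.6 ] T [ 0.06  -0.046  0.027] w 17.9
grip rack x,lat,z -274.73 -0.2 55.94
nose rack x,lat,z -74.73 -1.07 55.23
[ 0.00068492  0.00087764 -0.003833   -0.00028775  0.0005273   0.00135189] [ 1.31262839e-02 -4.38926589e+01 -1.78444415e+01  2.83647375e-02
 -8.61586654e-03  1.47251048e-03]
```

Call:
apply_moves(
  series=[255, -0.12, -0.78, 0.04, 0.004, 255, -0.28, -1.57, 0.04, 0.004, 255, -0.44, -2.35, 0.04, 0.004, 255, -0.6, -3.14, 0.04, 0.004, 255, -0.75, -3.92, 0.04, 0.004, 255, -0.75, -3.92, 0.04, 0.004, 255, -0.75, -3.92, 0.04, 0.004],
)

```text
time: 12.67
tcp_pos: [495.4, 216.9, 39.1]
tcp_rot: [[0.198, 0.98, 0.007], [0.98, -0.198, 0.002], [0.004, 0.007, -1.0]]
contact_force: [0.7, 0.1, -0.0]
gripper_width: 0.193
```

```bash
python3 chk.py l
```

```text
12.67 [495.42 216.87  39.11] yaw 0.1996 xz [ 0.0037  0.0067 -1.    ] F [ 0.7   0.08 -0.03] T [ 0.084 -0.071 -0.027] w 17.6
grip rack x,lat,z -234.2 0.25 56.41
nose rack x,lat,z -34.2 -0.06 55.68
pred [[322.4, 316.1], [287.0, 354.7], [323.8, 314.4], [327.8, 310.1], [343.2, 293.2], [352.4, 283.0], [364.3, 269.9]]
```

View pics/l.png

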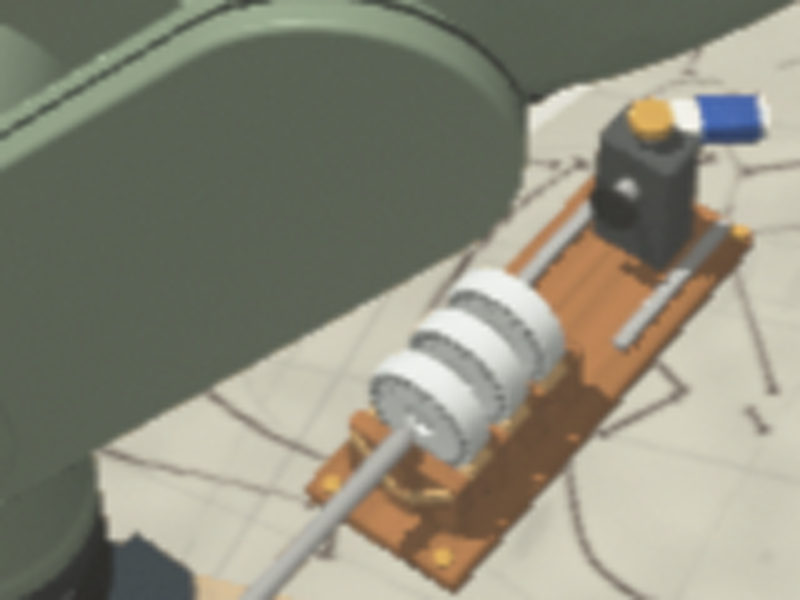

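The nose is right at wheel0's bore in the crop (413,432), bore at (418,425). Advancing slowly through the first wheel.

Call:
apply_moves(
  series=[255, -0.08, -0.39, 0, 0.001, 255, -0.16, -0.78, 0, 0.001, 255, -0.24, -1.18, 0, 0.001, 255, -0.31, -1.57, 0, 0.001, 255, -0.39, -1.96, 0, 0.001, 255, -0.47, -2.35, 0, 0.001, 255, -0.47, -2.35, 0, 0.001],
)

```text
time: 13.3
tcp_pos: [490.6, 193.0, 39.1]
tcp_rot: [[0.197, 0.98, 0.007], [0.98, -0.197, 0.002], [0.003, 0.007, -1.0]]
contact_force: [-0.0, -0.5, -0.9]
gripper_width: 0.192
```

```bash
python3 chk.py m
```

```text
13.3 [490.55 193.01  39.12] yaw 0.1986 xz [ 0.0034  0.0066 -1.    ] F [-0.01 -0.51 -0.94] T [ 0.008 -0.037  0.023] w 17.5
grip rack x,lat,z -209.85 0.18 56.42
nose rack x,lat,z -9.85 0.06 55.73
pred [[330.4, 307.2], [296.0, 344.8], [323.8, 314.4], [327.8, 310.1], [343.2, 293.2], [352.4, 283.0], [364.3, 269.9]]
```

View pics/m.png

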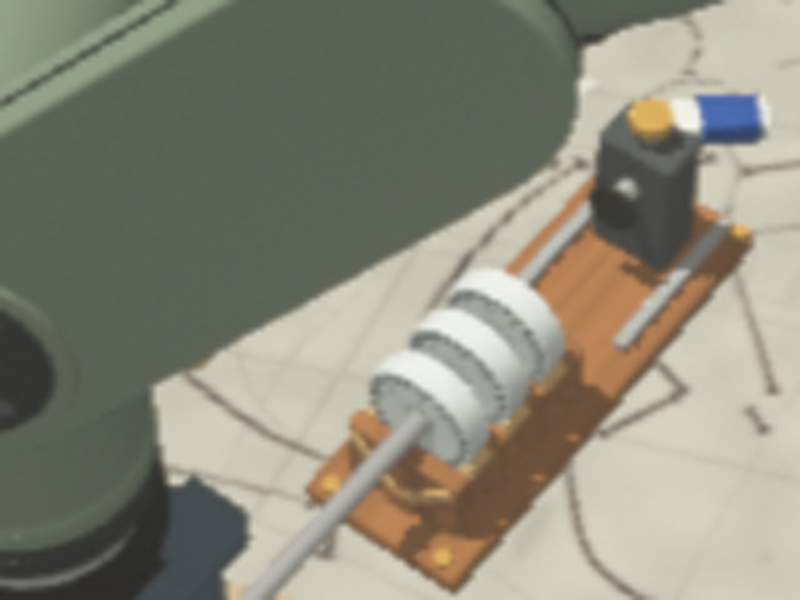

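Call:
apply_moves(
  series=[255, -0.08, -0.39, 0, 0, 255, -0.16, -0.78, 0, 0, 255, -0.24, -1.18, 0, 0, 255, -0.31, -1.57, 0, 0, 255, -0.39, -1.96, 0, 0, 255, -0.47, -2.35, 0, 0, 255, -0.47, -2.35, 0, 0],
)

```text
time: 13.93
tcp_pos: [485.8, 169.1, 39.1]
tcp_rot: [[0.198, 0.98, 0.007], [0.98, -0.198, 0.002], [0.003, 0.006, -1.0]]
contact_force: [0.6, -1.0, -0.7]
gripper_width: 0.193
```

```bash
python3 chk.py n
```

```text
13.93 [485.77 169.11  39.14] yaw 0.1993 xz [ 0.0035  0.0065 -1.    ] F [ 0.64 -0.97 -0.69] T [ 0.021 -0.049  0.016] w 17.5
grip rack x,lat,z -185.47 0.19 56.44
nose rack x,lat,z 14.53 -0.07 55.74
pred [[338.3, 298.6], [304.8, 335.3], [323.8, 314.4], [327.8, 310.1], [343.2, 293.2], [352.4, 283.0], [364.3, 269.9]]
```

View pics/n.png

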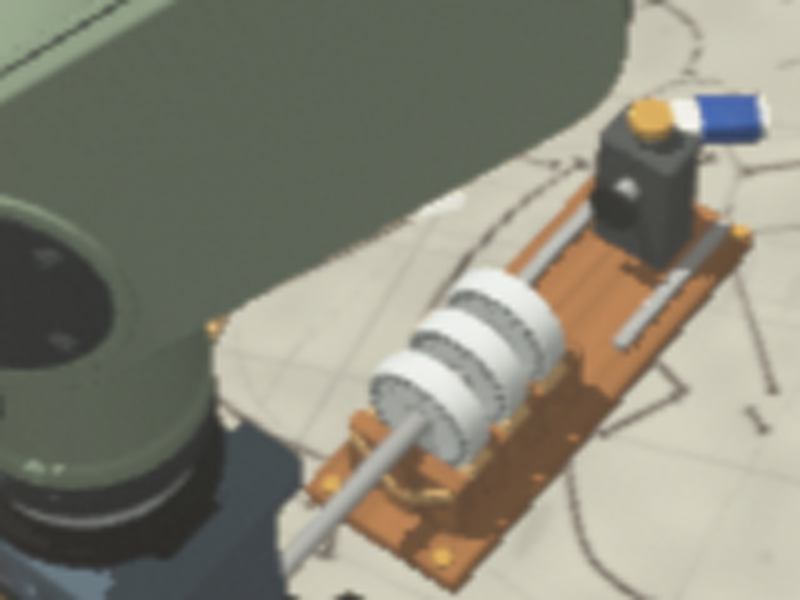

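Wheels stand unmoved and forces stay within noise. Continuing through wheel2, to nose x ≈ 45.

Call:
apply_moves(
  series=[255, -0.08, -0.39, 0, 0.001, 255, -0.16, -0.78, 0, 0.001, 255, -0.24, -1.18, 0, 0.001, 255, -0.31, -1.57, 0, 0.001, 255, -0.39, -1.96, 0, 0.001, 255, -0.47, -2.35, 0, 0.001, 255, -0.53, -2.65, 0, 0.001, 255, -0.59, -2.94, 0, 0.001, 255, -0.59, -2.94, 0, 0.001],
)

```text
time: 14.73
tcp_pos: [479.9, 139.5, 39.2]
tcp_rot: [[0.197, 0.98, 0.007], [0.98, -0.197, 0.002], [0.004, 0.007, -1.0]]
contact_force: [-0.1, 0.1, -0.5]
gripper_width: 0.188
```

```bash
python3 chk.py o
```

```text
14.73 [479.91 139.53  39.19] yaw 0.1988 xz [ 0.0036  0.0066 -1.    ] F [-0.07  0.08 -0.47] T [ 0.044 -0.085  0.033] w 17.1
grip rack x,lat,z -155.32 0.26 56.49
nose rack x,lat,z 44.68 0.11 55.77
pred [[347.7, 288.2], [315.2, 323.7], [323.8, 314.4], [327.8, 310.1], [343.2, 293.2], [352.4, 283.0], [364.3, 269.9]]
```

View pics/o.png

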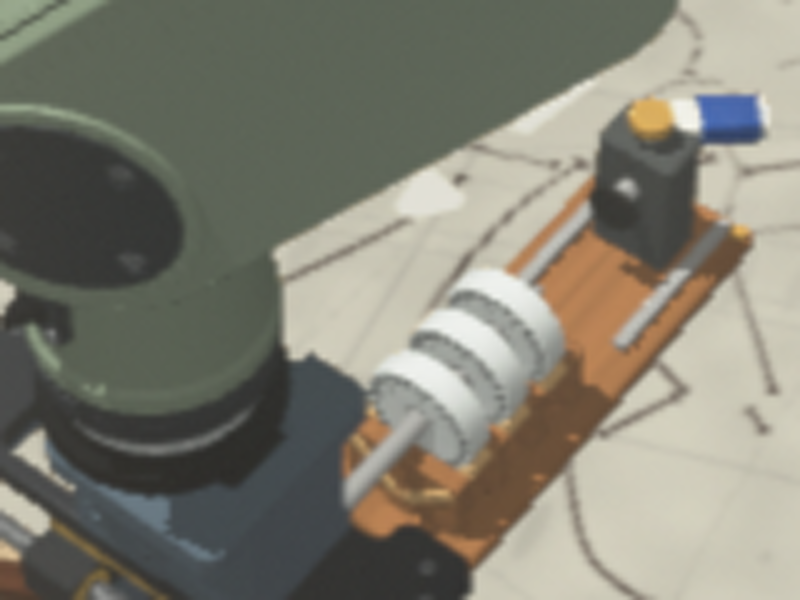

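Call:
apply_moves(
  series=[255, -0.07, -0.32, 0, 0, 255, -0.13, -0.64, 0, 0, 255, -0.2, -0.96, 0, 0, 255, -0.26, -1.27, 0, 0, 255, -0.26, -1.27, 0, 0],
)

```text
time: 15.2
tcp_pos: [477.2, 126.6, 39.2]
tcp_rot: [[0.198, 0.98, 0.007], [0.98, -0.198, 0.002], [0.004, 0.006, -1.0]]
contact_force: [0.4, 0.5, -0.8]
gripper_width: 0.191
```

```bash
python3 chk.py p
```

```text
15.2 [477.15 126.55  39.17] yaw 0.1992 xz [ 0.0035  0.0064 -1.    ] F [ 0.35  0.48 -0.77] T [ 0.029 -0.013 -0.037] w 17.4
grip rack x,lat,z -142.05 0.11 56.47
nose rack x,lat,z 57.95 -0.13 55.76
pred [[351.9, 283.8], [319.8, 318.8], [323.8, 314.4], [327.8, 310.1], [343.2, 293.2], [352.4, 283.0], [364.3, 269.9]]
```

View pics/p.png

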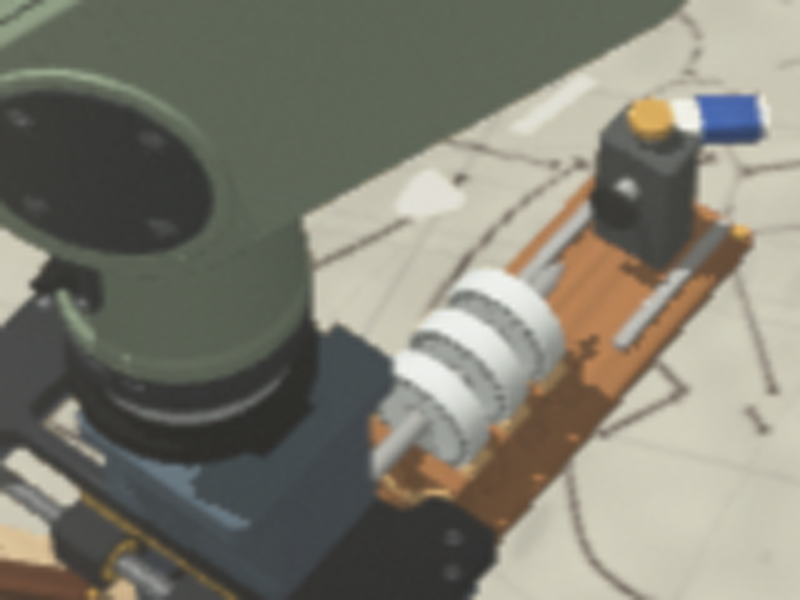

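The nose is out beyond wheel2 at crop (560,268); the buffer face is at about (612,203), roughly 35 mm further. Advancing in small bites.

Call:
apply_moves(
  series=[255, -0.06, -0.3, 0, 0, 255, -0.12, -0.6, 0, 0, 255, -0.18, -0.9, 0, 0, 255, -0.24, -1.2, 0, 0, 255, -0.3, -1.5, 0, 0, 255, -0.36, -1.8, 0, 0, 255, -0.42, -2.1, 0, 0, 255, -0.42, -2.1, 0, 0],
)

```text
time: 15.92
tcp_pos: [472.9, 105.3, 39.2]
tcp_rot: [[0.198, 0.98, 0.007], [0.98, -0.198, 0.002], [0.004, 0.006, -1.0]]
contact_force: [-0.1, 0.1, -0.8]
gripper_width: 0.193
```

```bash
python3 chk.py q
```

```text
15.92 [472.91 105.26  39.19] yaw 0.1998 xz [ 0.0036  0.0063 -1.    ] F [-0.13  0.14 -0.81] T [ 0.085 -0.104  0.038] w 17.6
grip rack x,lat,z -120.34 0.14 56.49
nose rack x,lat,z 79.65 -0.22 55.78
pred [[358.4, 276.7], [327.0, 310.9], [323.8, 314.4], [327.8, 310.1], [343.2, 293.2], [352.4, 283.0], [364.3, 269.9]]
```

View pics/q.png

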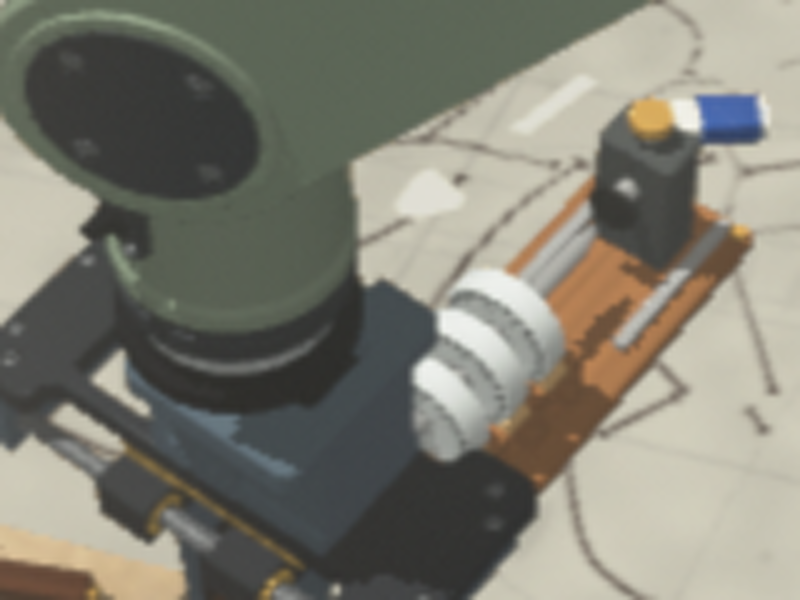

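Call:
apply_moves(
  series=[255, -0.05, -0.25, 0, 0.001, 255, -0.1, -0.5, 0, 0.001, 255, -0.14, -0.7, 0, 0.001, 255, -0.17, -0.85, 0, 0.001, 255, -0.17, -0.85, 0, 0.001],
)

```text
time: 16.38
tcp_pos: [471.2, 96.7, 39.2]
tcp_rot: [[0.198, 0.98, 0.007], [0.98, -0.198, 0.002], [0.004, 0.006, -1.0]]
contact_force: [-0.3, -0.2, -0.3]
gripper_width: 0.192
```

```bash
python3 chk.py r
```

```text
16.38 [471.23  96.74  39.19] yaw 0.1991 xz [ 0.0037  0.0064 -1.    ] F [-0.33 -0.23 -0.33] T [ 0.012 -0.095 -0.01 ] w 17.5
grip rack x,lat,z -111.66 0.17 56.49
nose rack x,lat,z 88.34 -0.06 55.75
pred [[360.9, 273.8], [329.8, 307.7], [323.8, 314.4], [327.8, 310.1], [343.2, 293.2], [352.4, 283.0], [364.3, 269.9]]
```

View pics/r.png

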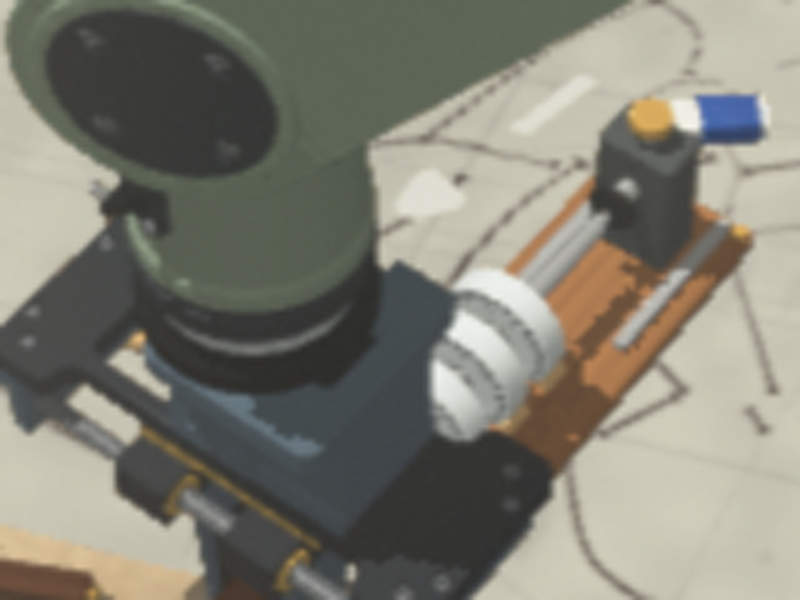

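Call:
apply_moves(
  series=[255, -0.02, -0.1, 0, 0, 255, -0.04, -0.2, 0, 0, 255, -0.06, -0.3, 0, 0, 255, -0.06, -0.3, 0, 0],
)

```text
time: 16.77
tcp_pos: [470.9, 94.0, 39.3]
tcp_rot: [[0.198, 0.98, 0.008], [0.98, -0.198, 0.003], [0.004, 0.007, -1.0]]
contact_force: [0.5, 1.9, -0.2]
gripper_width: 0.191
```

```bash
python3 chk.py
```

```text
16.77 [470.9   94.02  39.28] yaw 0.1996 xz [ 0.0044  0.0068 -1.    ] F [ 0.52  1.94 -0.25] T [ 0.151 -0.053  0.004] w 17.4
grip rack x,lat,z -108.92 0.38 56.58
nose rack x,lat,z 91.08 0.06 55.7
```

Contact: reaction about 2 N along +y, nose at x ≈ 91. Press about 1 mm more and hold.

Call:
apply_moves(
  series=[255, -0.01, -0.06, 0, 0, 255, -0.02, -0.12, 0, 0, 255, -0.02, -0.12, 0, 0],
)

```text
time: 17.02
tcp_pos: [470.9, 93.1, 39.4]
tcp_rot: [[0.199, 0.98, 0.008], [0.98, -0.199, 0.004], [0.005, 0.007, -1.0]]
contact_force: [0.4, 3.2, -0.2]
gripper_width: 0.194
```

```bash
python3 chk.py
```

```text
17.02 [470.93  93.15  39.39] yaw 0.2 xz [ 0.0052  0.0072 -1.    ] F [ 0.35  3.19 -0.24] T [ 0.478 -0.12  -0.038] w 17.7
grip rack x,lat,z -108.07 0.59 56.69
nose rack x,lat,z 91.92 0.19 55.66
```

Call:
apply_moves(
  series=[255, -0.02, -0.05, 0, 0, 255, -0.02, -0.05, 0, 0, 255, -0.02, -0.05, 0, 0, 255, -0.02, -0.05, 0, 0, 255, -0.02, -0.05, 0, 0],
)

```text
time: 17.43
tcp_pos: [470.8, 92.8, 39.4]
tcp_rot: [[0.199, 0.98, 0.008], [0.98, -0.199, 0.004], [0.005, 0.007, -1.0]]
contact_force: [0.1, 3.7, -0.1]
gripper_width: 0.189
```

```bash
python3 chk.py s; python3 -c "
from h import *
im=cams.get_image('side');crop(im,'s2.png',300,190,160,140,5)"
```

```text
17.43 [470.85  92.77  39.44] yaw 0.2 xz [ 0.0054  0.0075 -1.    ] F [ 0.09  3.69 -0.14] T [ 0.562 -0.177 -0.033] w 17.2
grip rack x,lat,z -107.68 0.58 56.74
nose rack x,lat,z 92.31 0.17 55.65
pred [[362.0, 272.5], [331.0, 306.2], [323.8, 314.4], [327.8, 310.1], [343.2, 293.2], [352.4, 283.0], [364.3, 269.9]]
```

View pics/s.png

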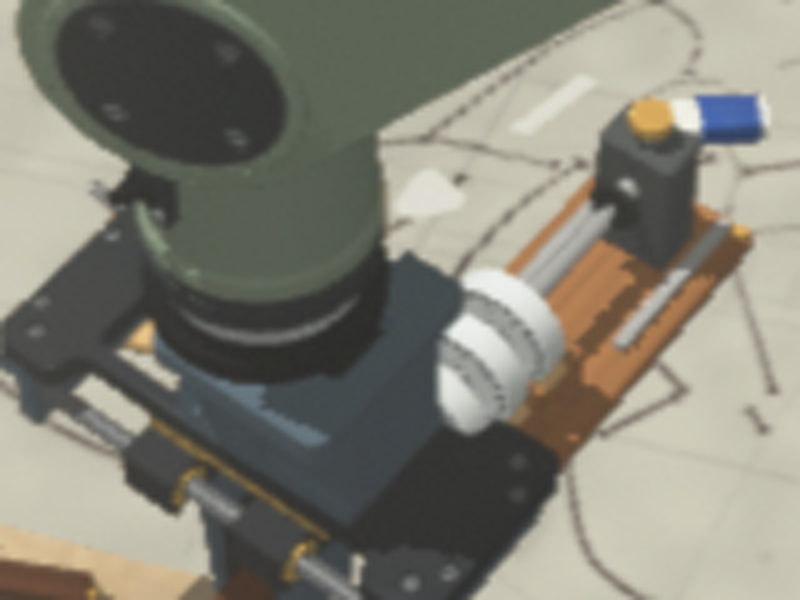

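Pressed at 3.2–3.7 N for over 0.4 s. Back off 6 mm, then start lifting gently.

Call:
apply_moves(
  series=[255, 0.04, 0.2, 0, 0, 255, 0.08, 0.4, 0, 0, 255, 0.12, 0.59, 0, 0, 255, 0.12, 0.59, 0, 0, 255, 0.12, 0.59, 0.2, 0, 255, 0.12, 0.59, 0.5, 0, 255, 0.12, 0.59, 0.9, 0, 255, 0.12, 0.59, 1.3, 0, 255, 0.12, 0.59, 1.7, 0, 255, 0.12, 0.59, 1.7, 0],
)

```text
time: 18.37
tcp_pos: [472.7, 98.7, 57.4]
tcp_rot: [[0.199, 0.98, 0.01], [0.98, -0.199, 0.004], [0.006, 0.009, -1.0]]
contact_force: [-1.2, -0.7, -2.0]
gripper_width: 0.193
```

```bash
python3 chk.py t
```

```text
18.37 [472.7   98.69  57.43] yaw 0.2001 xz [ 0.0061  0.0092 -0.9999] F [-1.22 -0.69 -2.03] T [ 0.149 -0.096 -0.015] w 17.5
grip rack x,lat,z -113.85 1.23 74.73
nose rack x,lat,z 86.14 0.81 73.51
pred [[360.3, 268.5], [328.7, 302.5], [323.8, 314.4], [327.8, 310.1], [343.2, 293.2], [352.4, 283.0], [364.3, 269.9]]
```

View pics/t.png

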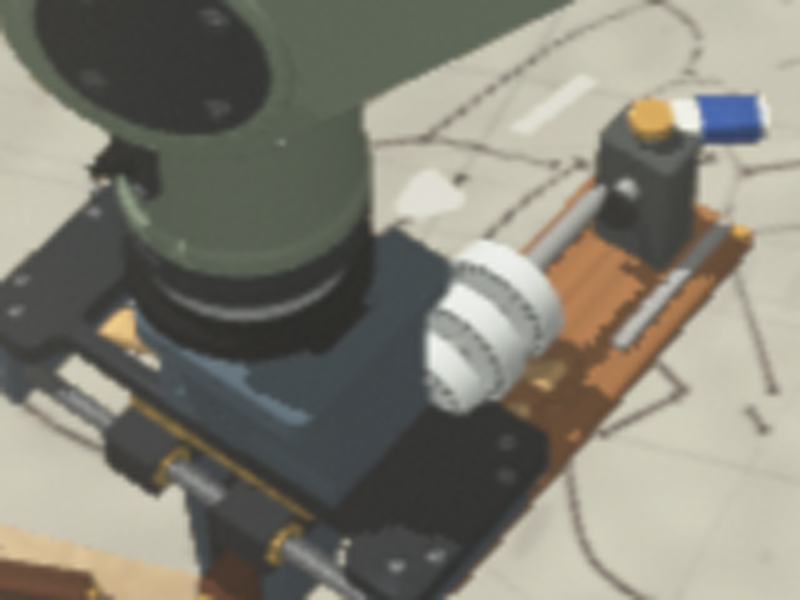

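All three wheels hang on the rod and the nose is where predicted. Lift further.

Call:
apply_moves(
  series=[255, 0, 0, 0.5, 0, 255, 0, 0, 1.1, 0, 255, 0, 0, 1.8, 0, 255, 0, 0, 2.6, 0, 255, 0, 0, 3.4, 0, 255, 0, 0, 4.2, 0, 255, 0, 0, 5, 0, 255, 0, 0, 5.8, 0, 255, 0, 0, 6.6, 0, 255, 0, 0, 7.2, 0, 255, 0, 0, 7.6, 0, 255, 0, 0, 7.8, 0, 255, 0, 0, 7.8, 0, 255, 0, 0, 7.8, 0],
)

```text
time: 19.58
tcp_pos: [472.2, 98.6, 134.8]
tcp_rot: [[0.199, 0.98, 0.009], [0.98, -0.199, 0.004], [0.006, 0.008, -1.0]]
contact_force: [-0.6, 0.7, -2.0]
gripper_width: 0.193
```

```bash
python3 chk.py u; python3 -c "
from h import *
im=cams.get_image('side');crop(im,'u2.png',300,170,160,140,5)"
```

```text
19.58 [472.23  98.63 134.84] yaw 0.2001 xz [ 0.0057  0.0082 -1.    ] F [-0.58  0.73 -1.97] T [ 0.17  -0.063 -0.017] w 17.6
grip rack x,lat,z -113.7 0.78 152.14
nose rack x,lat,z 86.3 0.36 151.0
pred [[362.6, 241.5], [329.1, 276.1], [323.8, 314.4], [327.8, 310.1], [343.2, 293.2], [352.4, 283.0], [364.3, 269.9]]
```

View pics/u.png

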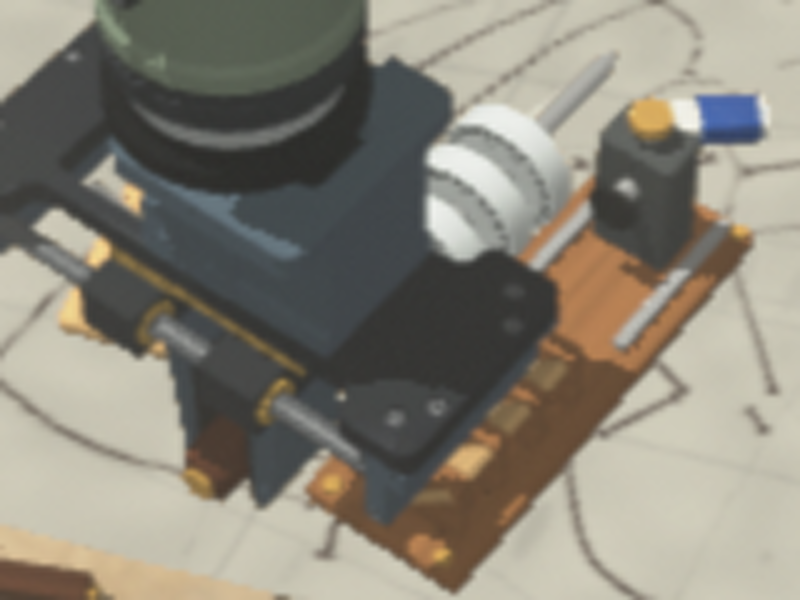

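View pics/u2.png

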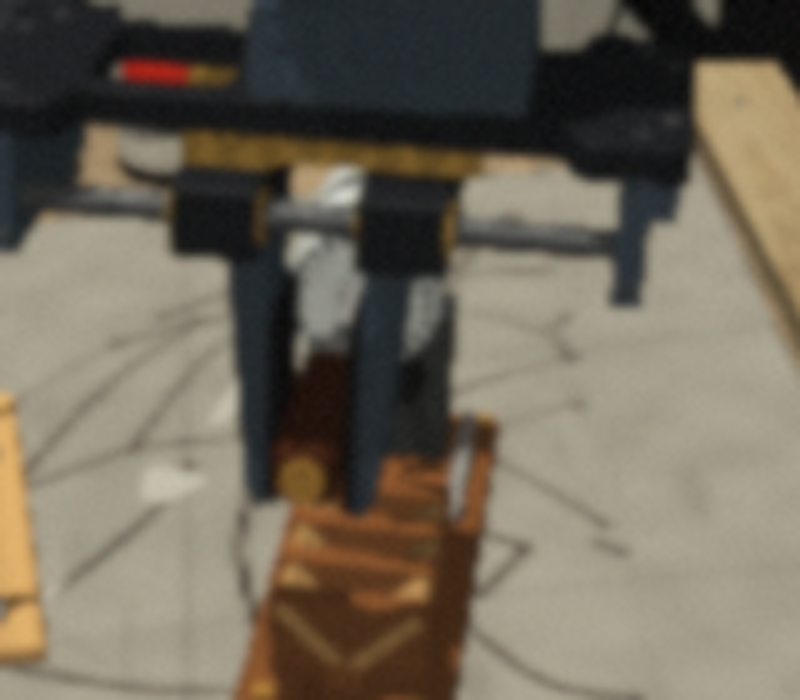

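Wheels are well clear. Carry the stack over the stand, to the pose where it was grasped, slowly.

Call:
apply_moves(
  series=[255, 0.3, -0.2, 0, 0.008, 255, 0.9, -0.5, 0, 0.026, 255, 1.7, -1, 0, 0.05, 255, 2.5, -1.5, 0, 0.075, 255, 3.3, -2, 0, 0.1, 255, 4.2, -2.5, 0, 0.125, 255, 5.1, -3, 0, 0.15, 255, 6, -3.6, 0, 0.18, 255, 6.9, -4.1, 0, 0.205, 255, 7.8, -4.7, 0, 0.23, 255, 8.7, -5.2, 0, 0.257, 255, 9.5, -5.7, 0, 0.28, 255, 10.2, -6.1, 0, 0.302, 255, 10.8, -6.5, 0, 0.32, 255, 11.15, -6.7, 0, 0.33, 255, 11.28, -6.77, 0, 0.334, 255, 11.28, -6.77, 0, 0.334, 255, 11.28, -6.77, 0, 0.334],
)

```text
time: 21.18
tcp_pos: [584.5, 31.0, 134.3]
tcp_rot: [[-0.133, 0.991, 0.006], [0.991, 0.133, 0.007], [0.006, 0.007, -1.0]]
contact_force: [-0.1, 0.3, -1.9]
gripper_width: 0.196
```

```bash
python3 chk.py v; python3 -c "
from h import *
st=arm.state()
im=cams.get_image('wrist');crop(im,'v2.png',0,60,640,420,1.2)"
```

```text
21.18 [584.5   31.   134.33] yaw -0.1338 xz [ 0.0057  0.0068 -1.    ] F [-0.14  0.27 -1.88] T [ 0.149 -0.053  0.001] w 17.8
grip rack x,lat,z -69.48 124.16 151.63
nose rack x,lat,z 119.61 189.3 150.49
pred [[293.2, 188.6], [274.5, 223.2], [323.8, 314.4], [327.8, 310.1], [343.2, 293.2], [352.4, 283.0], [364.3, 269.9]]
```

View pics/v.png

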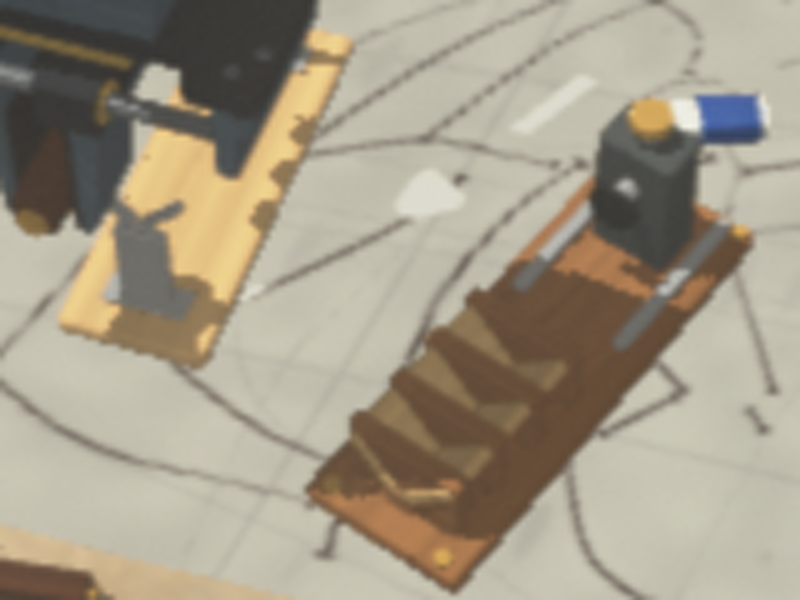

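View pics/v2.png

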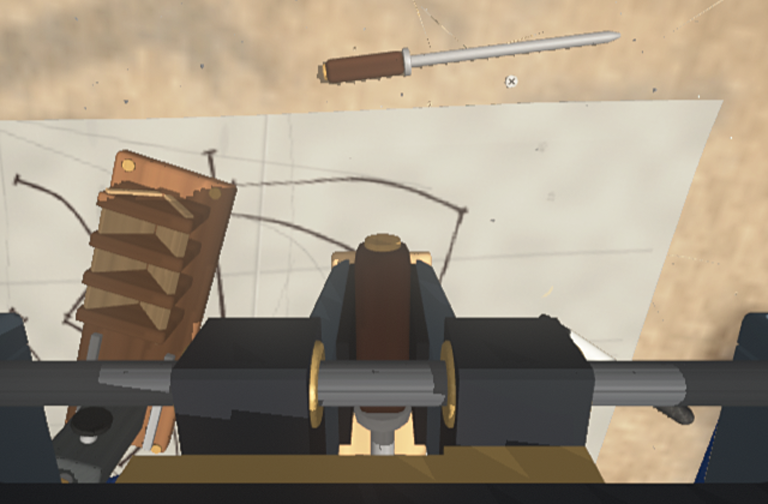

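Call:
apply_moves(
  series=[255, 0.03, 0, -0.4, 0, 255, 0.05, 0, -1, 0, 255, 0.05, 0, -1.7, 0, 255, 0.05, 0, -2.4, 0, 255, 0.05, 0, -3, 0, 255, 0.05, 0, -3.5, 0, 255, 0.05, 0, -3.8, 0, 255, 0.05, 0, -4, 0, 255, 0.05, 0, -4, 0],
)

```text
time: 22.03
tcp_pos: [584.8, 31.1, 94.0]
tcp_rot: [[-0.134, 0.991, 0.006], [0.991, 0.134, 0.007], [0.006, 0.006, -1.0]]
contact_force: [0.0, 0.3, -0.8]
gripper_width: 0.195
```

```bash
python3 chk.py; python3 -c "
from h import *
im=cams.get_image('scene');crop(im,'x.png',210,170,160,120,5)
im=cams.get_image('side');crop(im,'x2.png',220,170,160,120,5)"
```

```text
22.03 [584.78  31.1   94.04] yaw -0.134 xz [ 0.0057  0.0064 -1.    ] F [ 0.03  0.29 -0.78] T [ 0.138 -0.046  0.014] w 17.7
grip rack x,lat,z -69.63 124.41 111.34
nose rack x,lat,z 119.44 189.6 110.2
```

View pics/x.png

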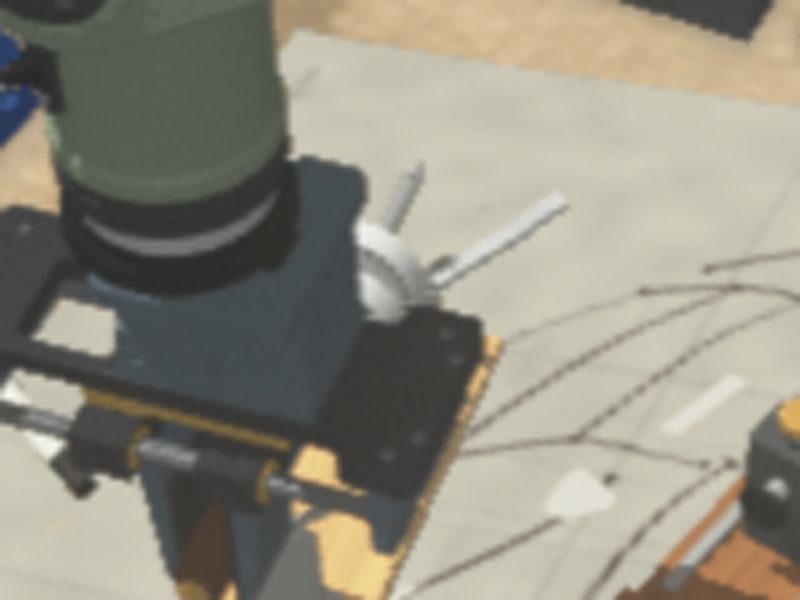

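View pics/x2.png

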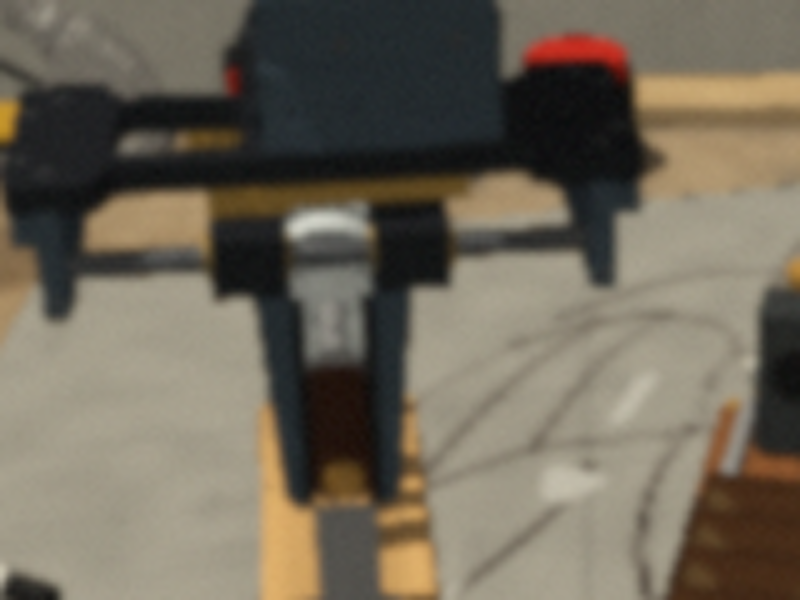

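Call:
apply_moves(
  series=[255, 0.02, -0.01, -0.5, 0, 255, 0.02, -0.01, -1.1, 0, 255, 0.02, -0.01, -1.8, 0, 255, 0.02, -0.01, -2.5, 0, 255, 0.02, -0.01, -3.1, 0, 255, 0.02, -0.01, -3.5, 0, 255, 0.02, -0.01, -3.8, 0, 255, 0.02, -0.01, -4, 0, 255, 0.02, -0.01, -4, 0],
)

```text
time: 22.88
tcp_pos: [585.2, 31.0, 54.2]
tcp_rot: [[-0.134, 0.991, 0.006], [0.991, 0.134, 0.007], [0.006, 0.007, -1.0]]
contact_force: [-0.1, -1.0, -1.8]
gripper_width: 0.193
```

```bash
python3 chk.py
```

```text
22.88 [585.21  31.    54.23] yaw -0.134 xz [ 0.0056  0.0069 -1.    ] F [-0.06 -1.   -1.81] T [ 0.147 -0.08  -0.041] w 17.6
grip rack x,lat,z -69.62 124.86 71.53
nose rack x,lat,z 119.45 190.05 70.4
```

Now in ~1 mm steps down to seating height (TCP z ≈ 48.7–49).

Call:
apply_moves(
  series=[255, 0, 0, -0.1, 0, 255, 0, 0, -0.2, 0, 255, 0, 0, -0.3, 0, 255, 0, 0, -0.4, 0, 255, 0, 0, -0.45, 0, 255, 0, 0, -0.45, 0],
)

```text
time: 23.38
tcp_pos: [585.2, 30.9, 49.8]
tcp_rot: [[-0.134, 0.991, 0.006], [0.991, 0.134, 0.006], [0.006, 0.007, -1.0]]
contact_force: [-1.1, 0.0, -1.9]
gripper_width: 0.192
```

```bash
python3 chk.py
```

```text
23.38 [585.18  30.94  49.79] yaw -0.134 xz [ 0.0055  0.0069 -1.    ] F [-1.13  0.01 -1.89] T [-0.027 -0.053 -0.139] w 17.5
grip rack x,lat,z -69.56 124.84 67.09
nose rack x,lat,z 119.52 190.02 65.98
```

Call:
apply_moves(
  series=[255, 0, 0, -0.05, 0, 255, 0, 0, -0.08, 0, 255, 0, 0, -0.08, 0],
)

```text
time: 23.63
tcp_pos: [585.2, 30.9, 49.2]
tcp_rot: [[-0.134, 0.991, 0.006], [0.991, 0.133, 0.006], [0.005, 0.007, -1.0]]
contact_force: [-0.3, -0.1, 0.1]
gripper_width: 0.194
```

```bash
python3 chk.py; python3 -c "
from h import *
im=cams.get_image('scene');crop(im,'y.png',210,190,160,120,5)
im=cams.get_image('wrist');crop(im,'y2.png',240,200,160,270,2.2)"
```

```text
23.63 [585.2   30.9   49.21] yaw -0.1339 xz [ 0.0054  0.007  -1.    ] F [-0.31 -0.11  0.12] T [-0.103 -0.018 -0.171] w 17.7
grip rack x,lat,z -69.52 124.86 66.51
nose rack x,lat,z 119.57 190.03 65.44
```

View pics/y.png

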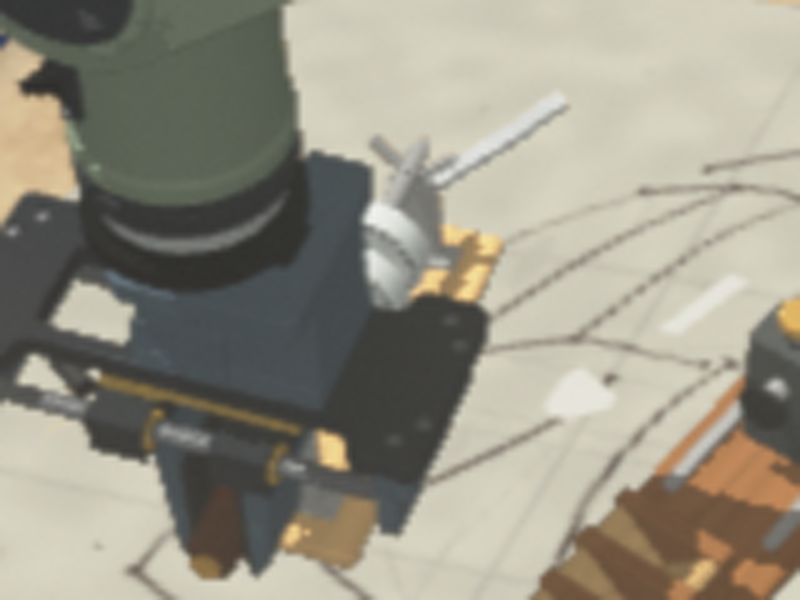

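View pics/y2.png

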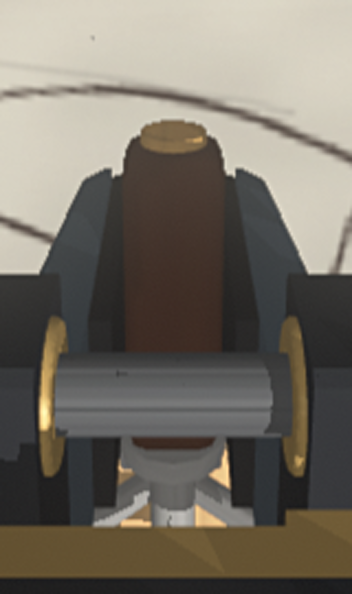

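The rod lies in both forks and the weight has gone over to the stand (Fz −1.9 → +0.1 N). Opening gently.

Call:
apply_moves(
  series=[255, 0, 0, -0.03, 0, 255, 0, 0, -0.03, 0, 200, 0, 0, -0.03, 0, 190, 0, 0, -0.03, 0, 180, 0, 0, -0.03, 0, 160, 0, 0, -0.03, 0, 130, 0, 0, -0.03, 0, 100, 0, 0, -0.03, 0, 60, 0, 0, -0.03, 0, 20, 0, 0, -0.03, 0, 0, 0, 0, -0.03, 0, 0, 0, 0, -0.03, 0],
  newtons=10,
)

```text
time: 24.73
tcp_pos: [585.2, 30.9, 48.9]
tcp_rot: [[-0.134, 0.991, 0.006], [0.991, 0.134, 0.006], [0.005, 0.007, -1.0]]
contact_force: [0.1, 0.1, 0.9]
gripper_width: 0.773
```

```bash
python3 chk.py; python3 -c "
from h import *
im=cams.get_image('wrist');cv2.imwrite('pics/z.png',im['color'][:,:,::-1])"
```

```text
24.73 [585.21  30.89  48.88] yaw -0.134 xz [ 0.0054  0.0071 -1.    ] F [0.13 0.07 0.87] T [ 0.012 -0.118  0.029] w 70.4
grip rack x,lat,z -69.52 124.88 66.18
nose rack x,lat,z 119.56 190.06 65.11
```

View pics/z.png

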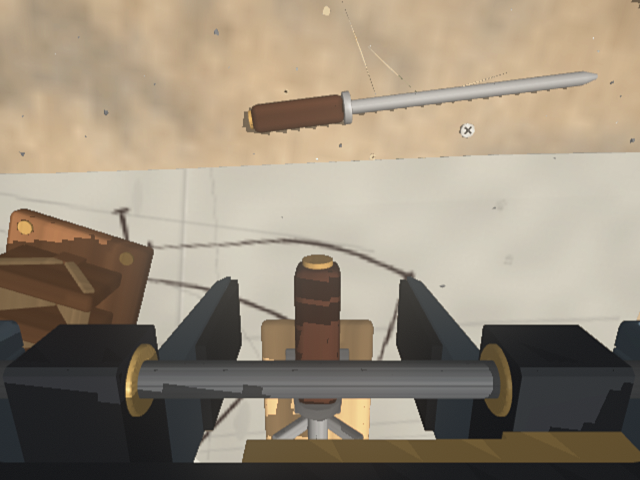

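The spindle rests between the open fingers. Rising straight up, then away for a clear view.

Call:
apply_moves(
  series=[0, 0, 0, 0, 0, 0, 0, 0, 0.5, 0, 0, 0, 0, 1.5, 0, 0, 0, 0, 3, 0, 0, 0, 0, 6, 0, 0, 0, 0, 10, 0, 0, 0, 0, 14, 0, 0, 0, 1, 18, 0, 0, 0, 4, 22, 0, 0, 0, 8, 24, 0, 0, 0, 10, 24, 0, 0, 0, 12, 24, 0, 0, 0, 12, 24, 0, 0, 0, 12, 24, 0],
)

```text
time: 25.95
tcp_pos: [584.9, 151.5, 289.6]
tcp_rot: [[-0.136, 0.991, 0.007], [0.991, 0.135, 0.006], [0.005, 0.008, -1.0]]
contact_force: [0.9, -0.5, -0.4]
gripper_width: 0.999
```

```bash
python3 chk.py; python3 -c "
from h import *
im=cams.get_image('wrist');cv2.imwrite('pics/zz.png',im['color'][:,:,::-1]);np.savez('zz.npz',**im)
crop(im,'zzc.png',250,260,120,200,3)
im=cams.get_image('scene');crop(im,'zs.png',200,170,200,150,4)
im=cams.get_image('side');crop(im,'zd.png',230,200,170,120,4.5)"
```

```text
25.95 [584.9  151.45 289.62] yaw -0.136 xz [ 0.0048  0.0077 -1.    ] F [ 0.89 -0.52 -0.36] T [-0.028 -0.043 -0.044] w 90.9
grip rack x,lat,z -187.66 100.86 306.92
nose rack x,lat,z 1.29 166.41 305.95
```

View pics/zz.png

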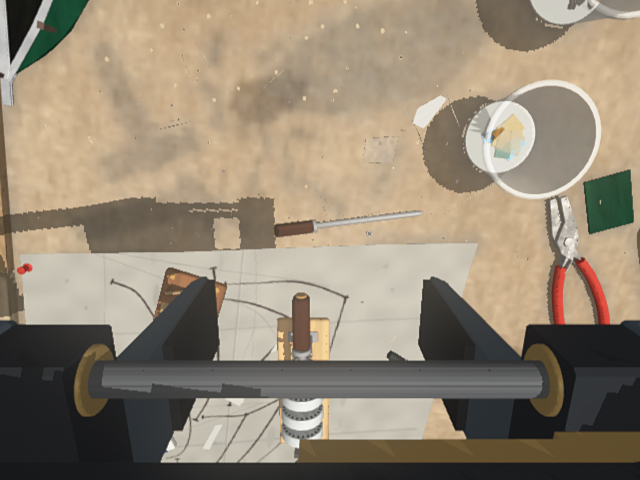

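View pics/zs.png

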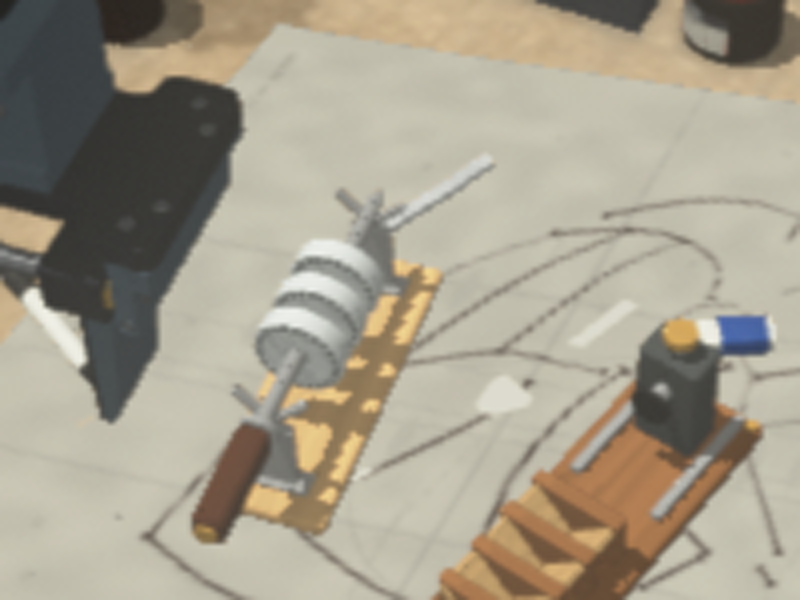

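View pics/zd.png

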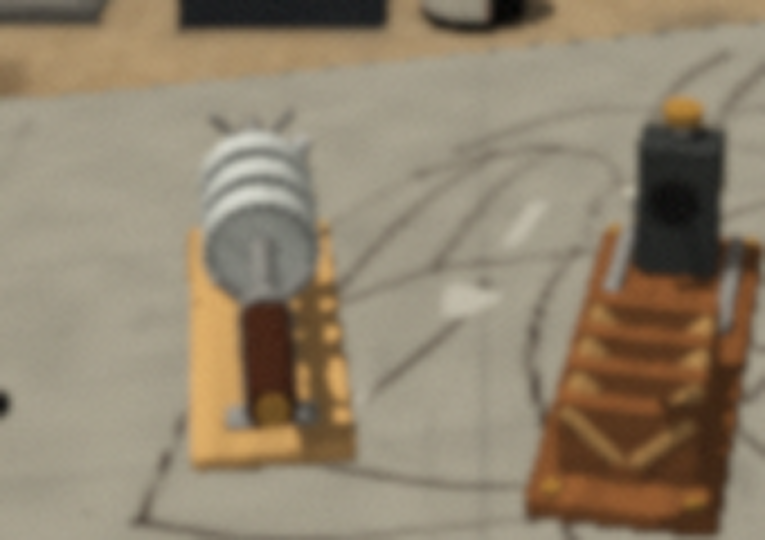

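All three wheels hang between the forks at scene-crop (350,270), (325,305) and (300,350). The handle end is at scene (252,303.7) against (251.7,302.7) at the start. Came strip (322.5,210) and eraser (386,254) have not moved by more than a pixel. Handing in.

```bash
python3 -c "
from workcell import job
print(job.sign_off())"
```

```text
the job is handed in; nothing more can be done
None
```

The job is done and handed in at about 26 s, well inside the 66 s limit; the hand-in gave no verdict.

**What I did:** I took the larger spindle from the stand by its handle and slid it through all three wheels. The nose met the buffer at about x = 91 mm, and I held it there at 3.2–3.7 N for over 0.4 s. I then backed off 6 mm, lifted the three wheels out together, laid the spindle back in the forks at its starting pose and let go.

**Last checks:**
- **Spindle:** it lies in both forks, with the handle end and nose within about 1–2 px (some 2–3 mm) of where they were at the start.
- **Wheels:** all three hang between the forks, clear of both.
- **Gripper:** it is open and well clear of everything.
- **Eraser and came strip:** both are within 1 px of where they lay.
- **Forces:** the wrist sensor read no more than about 3.7 N whenever I checked it.

No final check failed or disagreed. The only deviation was a 3–4 mm settling error of the arm in front of the rack, which I corrected before the nose entered the first wheel. The final wheel positions and heights were judged from the pictures, not measured point by point.

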